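# Square up steel test coupons and seal them in the dry box

### The job

Slide every steel coupon on the black squaring plate into a corner of its own, its short end against the back fence and its long edge against the two stop blocks to its right, until all of them lie squared up there together. Take the loose pale lid off the grey dry box and set it aside on the desk, then lift the coupons out of their corners and lay each flat in a pocket of its own in the box. Put the lid back on and press it down one corner at a time until all four corners are home and it sits flat and sealed; leave the specimen cup and the white bottle where they stand.

Things in the scene. Friction and masses are not known exactly. Their poses are not given: they have to be found in the camera images.
- squaring_plate: Fixed black plate 190 x 224 x 4 mm on the desk. Origin on the desk, x away from the robot, y left; top 4 mm up, spanning x -100..90, y -102..122 mm. Aluminium fence along the far edge: its face is at x = 70 mm, top 15.5 mm up. Three pairs of stop blocks (8 mm wide in y, tops 12 mm up, at x 10..20 and 59..70 mm) form corners with it; the gap between a pair lets a finger through.
- corner_1 (a point): Where the centre of a coupon's underside lies once squared in the left-hand corner: on the plate's top, 30 mm from the fence's face, 12.5 mm left of the left faces of that corner's two stop blocks; axes as the plate's. From those faces leftward 66 mm are clear up to the next corner's blocks.
- corner_2 (a point): Where the centre of a coupon's underside lies once squared in the middle corner: on the plate's top, 30 mm from the fence's face, 12.5 mm left of the left faces of that corner's two stop blocks; axes as the plate's. From those faces leftward 66 mm are clear up to the next corner's blocks.
- corner_3 (a point): Where the centre of a coupon's underside lies once squared in the right-hand corner: on the plate's top, 30 mm from the fence's face, 12.5 mm left of the left faces of that corner's two stop blocks; axes as the plate's. From those faces leftward 66 mm are clear up to the next corner's blocks.
- coupon_1: Flat steel coupon 60 x 25 x 6 mm, about 70 g, a dark hole near one end. Origin at the centre of its underside, x along its length, z up. Lies loose on the squaring plate in front of a corner. All are alike, either end may face the fence and any corner and pocket will do. Two or three are present; an absent one reads None.
- coupon_2: Flat steel coupon 60 x 25 x 6 mm, about 70 g, a dark hole near one end. Origin at the centre of its underside, x along its length, z up. Lies loose on the squaring plate in front of a corner. All are alike, either end may face the fence and any corner and pocket will do. Two or three are present; an absent one reads None.
- coupon_3: Flat steel coupon 60 x 25 x 6 mm, about 70 g, a dark hole near one end. Origin at the centre of its underside, x along its length, z up. Lies loose on the squaring plate in front of a corner. All are alike, either end may face the fence and any corner and pocket will do. Two or three are present; an absent one reads None.
- dry_box: Fixed grey open box. Origin at the centre of its underside, x across it away from the robot, y along it to the left. Inside 90 (x) x 180 (y) mm, floor 6 mm up; flange 108 x 198 mm outside, top 34 mm up, with a black rubber gasket on it. White ribs 5 mm high on the floor form three pockets side by side, 54 mm apart along y.
- pocket_1 (a point): Floor centre of the left-hand pocket of the dry box: 64 (box x) x 29 (y) mm, closed at both ends by ribs 5 mm high; along its long sides there are ribs only at x -32..-22 and 22..32 mm, so the middle is open for fingers. A coupon laid in it has its length along the box's x.
- pocket_2 (a point): Floor centre of the middle pocket of the dry box: 64 (box x) x 29 (y) mm, closed at both ends by ribs 5 mm high; along its long sides there are ribs only at x -32..-22 and 22..32 mm, so the middle is open for fingers. A coupon laid in it has its length along the box's x.
- pocket_3 (a point): Floor centre of the right-hand pocket of the dry box: 64 (box x) x 29 (y) mm, closed at both ends by ribs 5 mm high; along its long sides there are ribs only at x -32..-22 and 22..32 mm, so the middle is open for fingers. A coupon laid in it has its length along the box's x.
- lid: Loose pale lid 120 (x) x 210 (y) mm, 0.1 to 0.16 kg, at first lying unpressed on the box. Origin at the middle of its skirt's lower edge, z up. Top face 16 mm above it, plate's underside 12 mm. The 3 mm skirt clears the box's flange by 3 mm all round. Black grip bar 14 (x) x 60 (y) mm in the middle, 16..40 mm up. On the untouched gasket its origin is 26.5 mm above the box's, sealed 22.5 mm. Fits either way round.
- press_near_left (a point): Point to press on the lid's top face over its near left corner, 46 mm (x) and 91 mm (y) from the lid's middle, right above the gasket (near = -x, left = +y in the lid's own frame; a lid put on the other way round has them swapped).
- press_far_right (a point): Point to press on the lid's top face over its far right corner, 46 mm (x) and 91 mm (y) from the lid's middle, right above the gasket (near = -x, left = +y in the lid's own frame; a lid put on the other way round has them swapped).
- press_near_right (a point): Point to press on the lid's top face over its near right corner, 46 mm (x) and 91 mm (y) from the lid's middle, right above the gasket (near = -x, left = +y in the lid's own frame; a lid put on the other way round has them swapped).
- press_far_left (a point): Point to press on the lid's top face over its far left corner, 46 mm (x) and 91 mm (y) from the lid's middle, right above the gasket (near = -x, left = +y in the lid's own frame; a lid put on the other way round has them swapped).
- gasket_near_left (a joint): How far the near left corner of the box's gasket (near = -x, left = +y in the box's frame) is pressed down: 0 standing 4.5 mm above the flange, 0.004 m fully home. Yields at about 10 N on that corner, then stays where pressed; the lid's weight does not move it.
- gasket_far_right (a joint): How far the far right corner of the box's gasket (near = -x, left = +y in the box's frame) is pressed down: 0 standing 4.5 mm above the flange, 0.004 m fully home. Yields at about 10 N on that corner, then stays where pressed; the lid's weight does not move it.
- gasket_near_right (a joint): How far the near right corner of the box's gasket (near = -x, left = +y in the box's frame) is pressed down: 0 standing 4.5 mm above the flange, 0.004 m fully home. Yields at about 10 N on that corner, then stays where pressed; the lid's weight does not move it.
- gasket_far_left (a joint): How far the far left corner of the box's gasket (near = -x, left = +y in the box's frame) is pressed down: 0 standing 4.5 mm above the flange, 0.004 m fully home. Yields at about 10 N on that corner, then stays where pressed; the lid's weight does not move it.
- microscope: Fixed obstacle: white microscope, 430 mm high, in the middle of the desk between squaring plate and dry box; origin under the middle of its base. Its upright arm stands nearest the robot, at x 0.52..0.60, y -0.17..-0.07 m in the room, 0.23 m high and more; between it and the robot the desk (x from 0.34 m) is clear, with room for the lid.
- cup: Bystander: clear specimen cup, 67 mm across and 68 mm high, on the desk beyond the squaring plate; origin under its centre. Leave it alone.
- white_bottle: Bystander: white bottle with a screw cap, 58 mm across and 142 mm high, beyond the dry box; origin under its centre. Leave it alone.

How it is judged (in metres and radians):
On the way, in this order (a step that is already met when the one before it is completed fails the run):
1. every coupon lies flat and square in a corner of the squaring plate, all at the same time (within 3 mm, 0.05 rad) ((distance between coupon_1 and corner_1 below 0.003 m or distance between coupon_1 and corner_2 below 0.003 m or distance between coupon_1 and corner_3 below 0.003 m) and angle between the x axis of each of coupon_1, coupon_2, coupon_3 and the x axis of squaring_plate, either way round below 0.05 rad and angle between each of coupon_1, coupon_2, coupon_3's own z axis and vertical below 0.05 rad and linear speed of each of coupon_1, coupon_2, coupon_3 below 0.03 m/s and (distance between coupon_2 and corner_1 below 0.003 m or distance between coupon_2 and corner_2 below 0.003 m or distance between coupon_2 and corner_3 below 0.003 m) and (distance between coupon_3 and corner_1 below 0.003 m or distance between coupon_3 and corner_2 below 0.003 m or distance between coupon_3 and corner_3 below 0.003 m)), for 0.2 s.
2. every coupon lies flat in a pocket of the dry box ((distance between coupon_1 and pocket_1 below 0.005 m or distance between coupon_1 and pocket_2 below 0.005 m or distance between coupon_1 and pocket_3 below 0.005 m) and angle between the x axis of each of coupon_1, coupon_2, coupon_3 and the x axis of dry_box, either way round below 0.15 rad and angle between each of coupon_1, coupon_2, coupon_3's own z axis and vertical below 0.06 rad and (distance between coupon_2 and pocket_1 below 0.005 m or distance between coupon_2 and pocket_2 below 0.005 m or distance between coupon_2 and pocket_3 below 0.005 m) and (distance between coupon_3 and pocket_1 below 0.005 m or distance between coupon_3 and pocket_2 below 0.005 m or distance between coupon_3 and pocket_3 below 0.005 m)), for 0.2 s.
3. the lid is on the box and a first corner is home (over 3 mm down) while the diagonally opposite one still stands up (under 1.5 mm) (horizontal distance between lid and dry_box below 0.006 m and ((value of joint gasket_near_left above 0.003 m and value of joint gasket_far_right below 0.0015 m) or (value of joint gasket_far_right above 0.003 m and value of joint gasket_near_left below 0.0015 m) or (value of joint gasket_near_right above 0.003 m and value of joint gasket_far_left below 0.0015 m) or (value of joint gasket_far_left above 0.003 m and value of joint gasket_near_right below 0.0015 m))), for 0.05 s.
At the end, for the whole second after the job is handed in: Every coupon lies flat in a pocket of the dry box (within 5 mm of the pocket's centre, 0.15 rad of its direction); the lid is on the box (within 6 mm of centre), level to 0.02 rad and down to within 2 mm of the sealed height, all four gasket corners over 3 mm down, and at rest (all of step 2 and horizontal distance between lid and dry_box below 0.006 m and value of joint each of gasket_near_left, gasket_far_right, gasket_near_right, gasket_far_left above 0.003 m and z of lid in the frame of dry_box below 0.0245 m and angle between lid's own z axis and vertical below 0.02 rad and linear speed of lid below 0.02 m/s); the robot touches nothing.
It fails at once if the specimen cup is pushed away or knocked over (distance of cup from where it was at the start of the episode above 0.03 m or angle between cup's own z axis and vertical above 0.5 rad).
It fails at once if the white bottle is pushed away or knocked over (distance of white_bottle from where it was at the start of the episode above 0.03 m or angle between white_bottle's own z axis and vertical above 0.5 rad).
Of coupon_1, coupon_2, coupon_3 only 2 to 3 are there at a start; the rules pass over those that are not, and their reading is None.
At some moment in a run one of coupon_1, coupon_2, coupon_3, lid may be knocked a few centimetres aside while the robot is not near it.
Once in a run the grip may slacken for a moment while it holds something.
It also fails if it takes over 210 s, if anything falls off the work surface, if the arm or the gripper's body presses on something with over 40 N, if the wrist force passes 120 N, or if a joint passes its speed limit or range.

### The arm

A 6-joint arm with a two-finger parallel gripper is mounted at the origin on a cart in front of the work surface, level with it; the furniture and walls round the work are solid. World frame = base frame: x ahead of the robot, y to its left, z up, the work surface at z = 0. Lengths are in m, angles in degrees, forces in N, time in s.
With the tool pointing down it reaches from about 0.25 to 0.775 m from the base axis. Payload 8.9 kg.
Tool frame: the origin (TCP) lies at the very end of the fingers, on their centre line; the grasp point (between the pads) lies 19 mm behind it; z points along the fingers, y is the line along which they close (so a half turn about z gives the same grasp; the last joint's range is limited). The gripper opens to 85 mm and grips with 20 to 120 N. Pads are 22 mm wide; open, the fingers measure 114 mm over their backs; the gripper's body (76 mm by 85 mm) begins 54 mm behind the grasp point. The pads swing forward as they close: fully open they stand 13 mm farther back than shut.
Start: joints at [63.81, 16.656, -8.789, 64.555, 0, 82.019], TCP at [0.164, 0.499, 0.231] pointing down, gripper open.
Joint ranges: [-144.48, 144.48], [-52.06, 99.96], [-74.48, 78.29], [-112.23, 115.85], [-86.99, 84.42], [-180, 180]. Speed limits (degrees/s): [127.2, 127.2, 159.86, 180, 180, 180].

### API

Orientations are given as a 3x3 rotation matrix whose columns are the frame's x, y, z axes.
In Python, from bench import sensors, cams, workorder gives the robot as it stands.
- The arm moves only by the tool drive_tool, never from a script. Its argument "plan" is a list that holds one entry, the list of rows, each a list of 7 numbers: the turn, a rotation vector about the tool's x, y, z in rad, then the shift along the tool's x, y, z in mm, then the finger opening in mm, from 0 to 85.4. In form: [[[ax, ay, az, dx, dy, dz, hand], ...]]. A call has 1 to 10 rows; each row is the pose to reach, as a shift and turn from the pose commanded when the call began, along the tool's axes at that moment; what a row does not reach only later rows make up. A row lasts 1/10 s, in which the tool goes at most 50 mm and 8.59 degrees, less where a joint would pass 70% of its speed; a pose out of reach is approached as far as the arm can. A call with a gripper value outside its range is refused whole. The fingers move at their own pace and stop on an object; "newtons" is the grip in N (left out, the last holds). Time passes only in rows, so rows that repeat a pose let the fingers close. It gives the time, the measured TCP pose, the force and the opening at its end, in the units of the state.
- sensors.observe(): the state, without advancing time (a new reading comes with each control period).
- cams.grab_frame(name): name is "scene" or "top" or "wrist"; returns a dict with "frame" (400x640x3 uint8, red, green, blue), "mtx" (3x3 intrinsics, pixels), "distortion" ([k1, k2, p1, p2, k3] as OpenCV has them; the pictures are not rectified), "R" (3x3) and "t" (3): a world point X has camera coordinates R X + t. Camera axes: x right, y down, z forward; pixel columns grow to the right and rows downward; lengths in m; the calibration is good to about 2 mm. A picture is of the moment at which its call begins. There is no depth.
- workorder.close_job(): hands the job in, once; it reports no verdict.
The state is a dict: "time_s": time; "qpos": joint angles; "dq": joint speeds; "tau": joint torques, N m; "position": TCP position; "orientation": TCP orientation; "wrist_force": force on the tool from outside, world axes, zero at the start; "moment": the same for the moment, N m; "opening": finger opening in m.
Only numpy, scipy, OpenCV 4.12 (cv2) and the standard library are available. Lean on these libraries where they do the work, as an engineer would, in place of code of your own. Each camera call takes 0.05 s, during which the arm holds its last target. There are 200 camera calls.

## Working session

There is one attempt and no reset: what is moved stays moved. The work goes in short steps, Python scripts to look and compute and a tool call to move; the robot and the scene stay as the last step left them, time stands still between calls to the robot, and variables do not carry over. Pictures are saved under pics/ and viewed, on a budget of 14 in all, crops included, one or two more only if the job needs it, and the job is handed in when it is done.

Besides the shell and the picture viewer there is one more tool, called after ">>>" by a JSON object that holds its "method" and its "body", one argument or row to a line. drive_tool: Moves the arm, as the interface text tells. Its arguments: {"type":"object","properties":{"plan":{"type":"array"},"newtons":{"type":"number"}},"required":["plan"]}

```bash
mkdir -p pics; ls; python3 - <<'E'
from bench import sensors,cams
import cv2,numpy as np
s=sensors.observe();print(s)
for n in("scene","top"):
    f=cams.grab_frame(n);cv2.imwrite(f"pics/{n}0.png",f["frame"][:,:,::-1]);np.savez(f"pics/{n}0.npz",**f)
    print(n,f["mtx"],f["distortion"],f["R"],f["t"])
E
```

```text
pics
{'time_s': 0.0, 'qpos': array([ 6.38117366e+01,  1.66882747e+01, -8.83032002e+00,  6.45583454e+01,
        2.17132604e-03,  8.20190459e+01]), 'dq': array([ 0.1268613 ,  0.08048266, -0.0210616 , -0.03208884, -0.03788821,
       -0.00152532]), 'tau': array([-1.87057536e-03, -5.37145185e+01,  3.31370437e+01,  1.61069742e-02,
       -3.40562783e-04,  2.98155169e-05]), 'position': array([0.16381766, 0.49830698, 0.23074315]), 'orientation': array([[-9.49932121e-01,  3.12455714e-01, -6.26639520e-04],
       [ 3.12456262e-01,  9.49931404e-01, -1.18828740e-03],
       [ 2.23977372e-04, -1.32458981e-03, -9.99999098e-01]]), 'wrist_force': array([ 0.84121529, -0.37579922,  0.18761828]), 'moment': array([-0.03123009,  0.04407481, -0.01451423]), 'opening': 0.08533296195722506}
scene [[391.81372347   0.         315.89240067]
 [  0.         391.81372347 204.31365818]
 [  0.           0.           1.        ]] [-0.05445942  0.          0.          0.          0.        ] [[-0.87862101 -0.47751773 -0.00139327]
 [-0.19462617  0.36076876 -0.912122  ]
 [ 0.43605707 -0.80113839 -0.40991646]] [0.44614896 0.1988439  0.84057611]
top [[437.3217967    0.         318.31162953]
 [  0.         437.3217967  200.32754428]
 [  0.           0.           1.        ]] [-0.08441475  0.          0.          0.          0.        ] [[ 0.03017068 -0.99939557 -0.01726899]
 [-0.988075   -0.02721023 -0.15155001]
 [ 0.15098851  0.02163542 -0.98829873]] [-0.05461051  0.56464537  1.06581938]
```

View pics/top0.png

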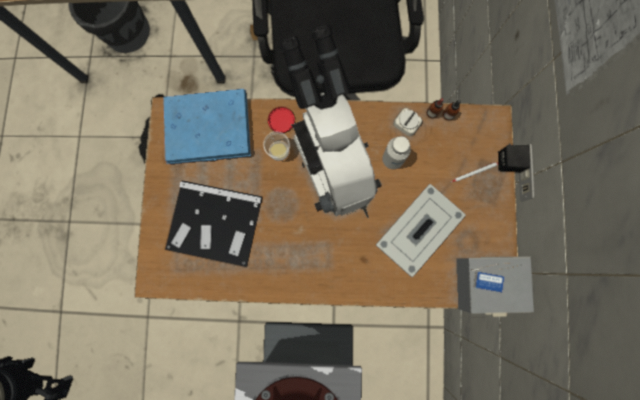

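View pics/scene0.png

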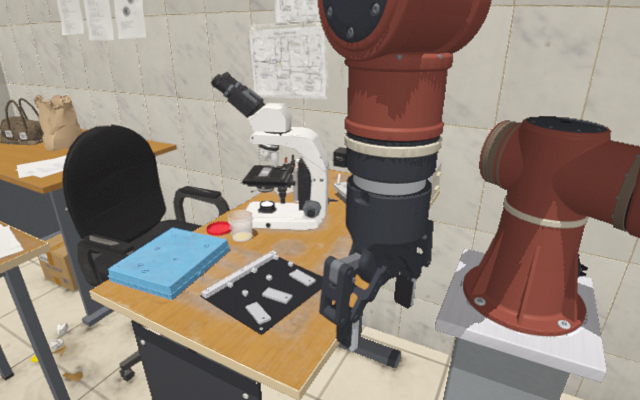

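```bash
cat > h.py <<'E'
import cv2,numpy as np
from bench import sensors,cams
from scipy.spatial.transform import Rotation as Ro
def grab(n,name=None):
    f=cams.grab_frame(n)
    if name: cv2.imwrite(f"pics/{name}.png",f["frame"][:,:,::-1]);np.savez(f"pics/{name}.npz",**f)
    return f
def load(name): return dict(np.load(f"pics/{name}.npz"))
def p2w(f,uv,z):
    uv=np.array(uv,float).reshape(-1,1,2)
    n=cv2.undistortPoints(uv,f["mtx"],f["distortion"]).reshape(-1,2)
    d=np.c_[n,np.ones(len(n))]@f["R"]; c=-f["R"].T@f["t"]
    return c+d*((z-c[2])/d[:,2])[:,None]
def w2p(f,X):
    X=np.array(X,float).reshape(-1,3)
    return cv2.projectPoints(X,cv2.Rodrigues(f["R"])[0],f["t"],f["mtx"],f["distortion"])[0].reshape(-1,2)
def Rdown(yaw):
    "tool pointing down, tool y (closing line) at yaw deg from world +y... tool x = -(cos,sin)"
    a=np.radians(yaw);return np.array([[-np.cos(a),-np.sin(a),0],[-np.sin(a),np.cos(a),0],[0,0,-1.]]) 
def delta(p,yaw):
    "row from the present pose to TCP p, closing line at yaw from world y; picks nearer half turn"
    s=sensors.observe();R=s["orientation"]
    best=None
    for k in(0,180):
        v=Ro.from_matrix(R.T@Rdown(yaw+k)).as_rotvec()
        j6=s["qpos"][5]+np.degrees(v[2])
        if abs(j6)>175: continue
        if best is None or np.linalg.norm(v)<np.linalg.norm(best): best=v
    d=R.T@(np.array(p)-s["position"])*1000
    print("turn",best.round(3),"shift",d.round(1),"|",s["position"].round(4),s["wrist_force"].round(1),round(s["opening"]*1000,1),"j6",s["qpos"][5].round(0),"t",round(s["time_s"],1))
def yaw():
    R=sensors.observe()["orientation"];return np.degrees(np.arctan2(-R[0,1],R[1,1]))
E
python3 - <<'E'
from h import *
f=load("top0")
print(yaw())
print("plate",p2w(f,[(180,182),(261,198),(247,265),(166,247)],.004))
g=cv2.cvtColor(f["frame"],cv2.COLOR_RGB2GRAY)
P=np.array([(180,188),(261,204),(247,265),(166,247)])
m=np.zeros_like(g);cv2.fillPoly(m,[P],255)
b=((g>110)&(m>0)).astype(np.uint8)
for c in cv2.findContours(b,cv2.RETR_EXTERNAL,cv2.CHAIN_APPROX_NONE)[0]:
    if cv2.contourArea(c)>3:
        r=cv2.minAreaRect(c);bx=cv2.boxPoints(r);w=p2w(f,bx,.010)
        e=w[1]-w[0];e2=w[2]-w[1];L=e if np.linalg.norm(e)>np.linalg.norm(e2) else e2
        print(np.round(r[0],1),w.mean(0).round(3),np.linalg.norm(e).round(3),np.linalg.norm(e2).round(3),np.degrees(np.arctan2(L[1],L[0])).round(1))
print("lid",p2w(f,[(431,184),(465,213),(411,275),(377,244)],.0425).round(3))
print("bottle,cup",p2w(f,[(397,148),(277,146)],.07).round(3))
f=grab("wrist","wr0")
R,t=f["R"],f["t"];s=sensors.observe();print("cam in tool",s["orientation"].T@(-R.T@t-s["position"]), s["orientation"].T@R.T)
print(p2w(f,[(0,0),(640,0),(640,400),(0,400)],0).round(3))
E
```

```text
-18.208749014958315
plate [[0.61132909 0.33452505 0.004     ]
 [0.57392247 0.11376276 0.004     ]
 [0.39787228 0.14161807 0.004     ]
 [0.43688598 0.35881222 0.004     ]]
[236.5 243. ] [0.453 0.171 0.01 ] 0.061 0.026 -15.5
[205.5 236.5] [0.468 0.253 0.01 ] 0.024 0.06 -176.3
[180.4 235. ] [0.469 0.32  0.01 ] 0.061 0.026 -26.6
[251.  222.5] [0.508 0.136 0.01 ] 0.005 0.008 -177.0
[224. 217.] [0.52  0.208 0.01 ] 0.007 0.008 -132.3
[196.5 211.5] [0.532 0.282 0.01 ] 0.008 0.008 -88.3
[255.5 204.5] [0.555 0.126 0.01 ] 0.008 0.008 -177.1
[228.5 198.5] [0.569 0.199 0.01 ] 0.008 0.008 -176.5
[201.  193.5] [0.581 0.273 0.01 ] 0.005 0.008 -175.9
lid [[ 0.616 -0.325  0.042]
 [ 0.544 -0.411  0.042]
 [ 0.385 -0.273  0.042]
 [ 0.46  -0.188  0.042]]
bottle,cup [[ 0.701 -0.233  0.07 ]
 [ 0.698  0.07   0.07 ]]
cam in tool [ 0.0800618   0.00131535 -0.14187716] [[ 8.87392386e-04 -9.51741906e-01 -3.06898283e-01]
 [ 9.99999579e-01  9.15890159e-04  5.11601657e-05]
 [ 2.32393844e-04 -3.06898199e-01  9.51742319e-01]]
[[-0.126  0.224  0.   ]
 [ 0.095  0.898  0.   ]
 [ 0.731  0.907 -0.   ]
 [ 0.383 -0.156  0.   ]]
```

View pics/wr0.png

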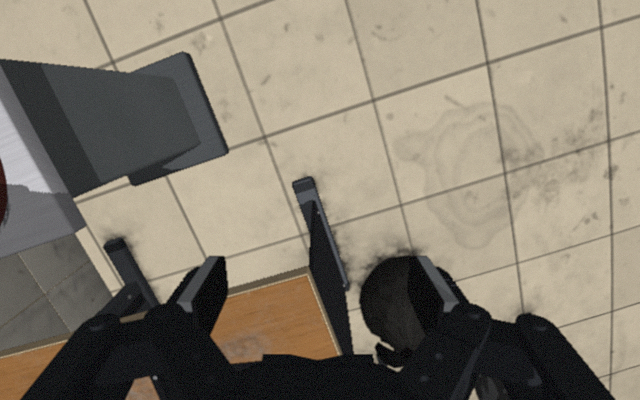

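```bash
python3 - <<'E'
from h import *
delta([.52,.235,.26],-10)
E
```

```text
turn [-0.001 -0.    -0.143] shift [-420.6 -139.   -29.1] | [0.1639 0.4984 0.2309] [-0.7 -0.6  0. ] 85.6 j6 82.0 t 0.1
```

>>> {"method": "drive_tool", "body": {
  "plan": [
    [[0,0,-0.143,-421,-139,-29,40],[0,0,-0.143,-421,-139,-29,40],[0,0,-0.143,-421,-139,-29,40],[0,0,-0.143,-421,-139,-29,40],[0,0,-0.143,-421,-139,-29,40],[0,0,-0.143,-421,-139,-29,40],[0,0,-0.143,-421,-139,-29,40],[0,0,-0.143,-421,-139,-29,40],[0,0,-0.143,-421,-139,-29,40],[0,0,-0.143,-421,-139,-29,40]]
  ],
  "newtons": 40
}}

```text
time_s: 1.15
position: [0.5247, 0.2314, 0.2598]
orientation: [[-0.984, 0.179, 0.001], [0.179, 0.984, -0.001], [-0.002, -0.001, -1.0]]
wrist_force: [-0.2, 0.6, -0.6]
opening: 0.0401
```

```bash
python3 - <<'E'
from h import *
delta([.52,.235,.26],-10)
E
```

```text
turn [-0.001  0.002 -0.005] shift [ 5.3  2.7 -0.2] | [0.5247 0.2314 0.2598] [-0.2  0.6 -0.6] 40.1 j6 27.0 t 1.1
```

```bash
cat > meas.py <<'E'
from h import *
def blobs(f,thr=120,z=.010,amin=.00003,roi=None):
    g=cv2.cvtColor(f["frame"],cv2.COLOR_RGB2GRAY)
    b=(g>thr).astype(np.uint8)
    if roi is not None:
        m=np.zeros_like(g);cv2.fillPoly(m,[w2p(f,roi).astype(int)],1);b&=m
    out=[]
    for c in cv2.findContours(b,cv2.RETR_EXTERNAL,cv2.CHAIN_APPROX_NONE)[0]:
        if len(c)<8: continue
        w=p2w(f,c.reshape(-1,2),z)[:,:2].astype(np.float32)*1000
        (cx,cy),(a,bb),an=cv2.minAreaRect(w)
        L,W=max(a,bb),min(a,bb);ang=an if a>bb else an+90
        ang=(ang+90)%180-90
        if a*bb>amin*1e6: out.append((np.round(cx,1),np.round(cy,1),np.round(L,1),np.round(W,1),np.round(ang,1)))
    return out
E
python3 - <<'E'
from meas import *
f=grab("wrist","wr1")
for o in blobs(f): print(o)
E
```

```text
(np.float64(854.3), np.float64(-349.3), np.float64(12.2), np.float64(6.3), np.float64(-57.5))
(np.float64(851.9), np.float64(-328.7), np.float64(25.8), np.float64(14.9), np.float64(72.4))
(np.float64(962.8), np.float64(392.8), np.float64(21.5), np.float64(6.4), np.float64(30.8))
(np.float64(836.2), np.float64(-364.3), np.float64(22.7), np.float64(8.9), np.float64(34.0))
(np.float64(823.1), np.float64(-352.8), np.float64(11.4), np.float64(7.4), np.float64(-30.2))
(np.float64(981.5), np.float64(597.9), np.float64(30.6), np.float64(4.9), np.float64(36.2))
(np.float64(798.7), np.float64(-293.1), np.float64(10.5), np.float64(7.1), np.float64(-28.4))
(np.float64(910.8), np.float64(341.2), np.float64(113.4), np.float64(28.0), np.float64(10.3))
(np.float64(825.7), np.float64(3.8), np.float64(64.0), np.float64(28.1), np.float64(-44.4))
(np.float64(870.1), np.float64(415.7), np.float64(40.1), np.float64(7.0), np.float64(33.1))
(np.float64(784.4), np.float64(-60.1), np.float64(44.8), np.float64(8.1), np.float64(-53.6))
(np.float64(769.0), np.float64(-346.1), np.float64(185.6), np.float64(42.1),
[... 623 characters left out ...]
loat64(11.8), np.float64(8.9), np.float64(-14.3))
(np.float64(531.0), np.float64(281.9), np.float64(10.2), np.float64(9.0), np.float64(-10.2))
(np.float64(452.3), np.float64(172.1), np.float64(61.0), np.float64(26.5), np.float64(-15.6))
(np.float64(466.1), np.float64(255.1), np.float64(60.8), np.float64(26.3), np.float64(1.2))
(np.float64(468.1), np.float64(321.3), np.float64(60.9), np.float64(26.3), np.float64(-26.4))
(np.float64(403.3), np.float64(153.9), np.float64(6.0), np.float64(5.5), np.float64(79.2))
(np.float64(437.5), np.float64(352.2), np.float64(6.0), np.float64(5.5), np.float64(38.7))
(np.float64(594.3), np.float64(316.0), np.float64(1114.0), np.float64(588.2), np.float64(69.5))
```

View pics/wr1.png

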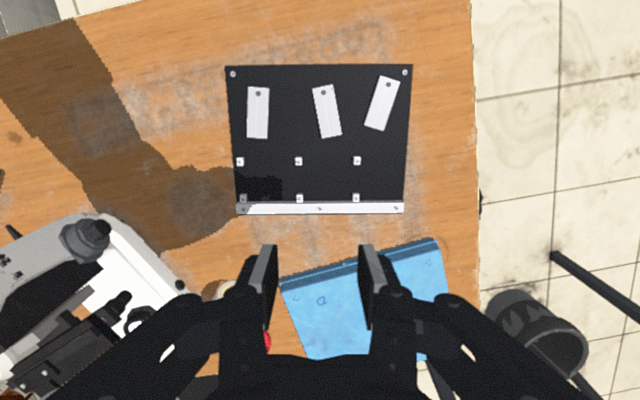

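```bash
python3 - <<'E'
from h import *
delta([.4681,.3213,.05],-26.4)
delta([.4681,.3213,.006],-26.4)
E
```

```text
turn [-0.    -0.     0.282] shift [ 69.   77.3 209.6] | [0.5224 0.2331 0.2596] [-0.6  0.3  0.2] 40.0 j6 27.0 t 1.2
turn [-0.    -0.     0.282] shift [ 69.   77.3 253.6] | [0.5224 0.2331 0.2596] [-0.6  0.3  0.2] 40.0 j6 27.0 t 1.2
```

>>> {"method": "drive_tool", "body": {
  "plan": [
    [[0,0,0.14,69,77,100,42],[0,0,0.282,69,77,200,42],[0,0,0.282,69,77,210,42],[0,0,0.282,69,77,210,42],[0,0,0.282,69,77,210,42],[0,0,0.282,69,77,210,42],[0,0,0.282,69,77,210,42],[0,0,0.282,69,77,210,42]]
  ]
}}

```text
time_s: 2.0
position: [0.4674, 0.3235, 0.0524]
orientation: [[-0.897, 0.441, 0.003], [0.441, 0.897, 0.001], [-0.002, 0.002, -1.0]]
wrist_force: [-0.2, 0.2, 0.3]
opening: 0.042
```

```bash
python3 - <<'E'
from meas import *
delta([.4681,.3213,.006],-26.4)
f=grab("wrist","wr2")
for o in blobs(f,roi=[(.40,.16,.01),(.44,.35,.01),(.60,.33,.01),(.57,.12,.01)]): print(o)
E
```

```text
turn [0.002 0.002 0.004] shift [-1.5 -1.7 46.4] | [0.4674 0.3235 0.0524] [-0.2  0.2  0.3] 42.0 j6 53.0 t 2.0
(np.float64(530.3), np.float64(282.8), np.float64(15.1), np.float64(9.7), np.float64(-12.2))
(np.float64(488.2), np.float64(265.7), np.float64(6.4), np.float64(6.1), np.float64(-25.8))
(np.float64(452.0), np.float64(173.3), np.float64(59.3), np.float64(23.9), np.float64(-15.0))
(np.float64(457.7), np.float64(256.8), np.float64(44.0), np.float64(26.4), np.float64(1.8))
(np.float64(467.6), np.float64(321.7), np.float64(59.9), np.float64(25.2), np.float64(-27.2))
```

View pics/wr2.png

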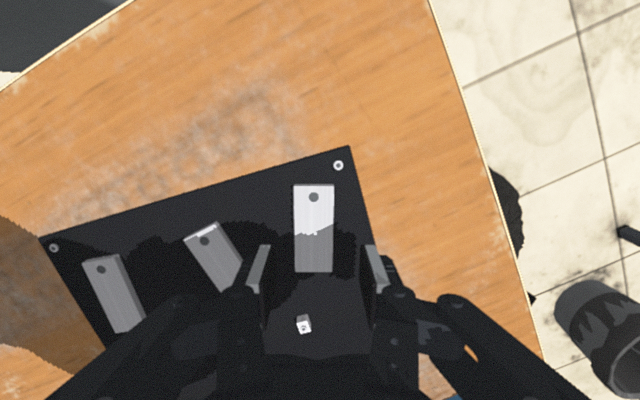

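>>> {"method": "drive_tool", "body": {
  "plan": [
    [[0,0,0,-1,-1.5,25,42],[0,0,0,-1,-1.5,44,42],[0,0,0,-1,-1.5,46,42],[0,0,0,-1,-1.5,46,42],[0,0,0,-1,-1.5,46,20],[0,0,0,-1,-1.5,46,20],[0,0,0,-1,-1.5,46,20],[0,0,0,-1,-1.5,46,20],[0,0,0,-1,-1.5,46,20]]
  ]
}}

```text
time_s: 2.95
position: [0.4674, 0.3216, 0.006]
orientation: [[-0.897, 0.441, 0.002], [0.441, 0.897, 0.001], [-0.002, 0.002, -1.0]]
wrist_force: [-1.1, -0.6, 6.7]
opening: 0.0231
```

```bash
cat > plan.py <<'E'
from h import *
import sys
A=-9.6;B={1:(531,282),2:(519.2,209.3),3:(506.6,136.4)} # near block centres, mm
def corner(k,x,y):
    a=np.radians(A);return np.array([B[k][0]+np.cos(a)*x-np.sin(a)*y,B[k][1]+np.sin(a)*x+np.cos(a)*y])/1000
def where(k):
    s=sensors.observe()["position"];a=np.radians(A);d=s[:2]*1000-B[k]
    return np.array([np.cos(a)*d[0]+np.sin(a)*d[1],-np.sin(a)*d[0]+np.cos(a)*d[1]]).round(1)
if __name__=="__main__":
    k=int(sys.argv[1]);z=float(sys.argv[2])
    print("in corner frame",where(k),"yaw",yaw().round(2))
    for a in sys.argv[3:]:
        x,y=map(float,a.split(","));print(a,end=" ");delta([*corner(k,x,y),z],A)
E
python3 plan.py 1 .007 -40,37 22,37 25,16.5
```

```text
in corner frame [-69.3  28.4] yaw -26.18
-40,37 turn [ 0.002  0.002 -0.289] shift [-25.7  16.6  -0.9] | [0.4674 0.3216 0.006 ] [-1.1 -0.6  6.7] 23.1 j6 53.0 t 3.0
22,37 turn [ 0.002  0.002 -0.289] shift [-85.1  34.3  -0.8] | [0.4674 0.3216 0.006 ] [-1.1 -0.6  6.7] 23.1 j6 53.0 t 3.0
25,16.5 turn [ 0.002  0.002 -0.289] shift [-93.8  15.5  -0.8] | [0.4674 0.3216 0.006 ] [-1.1 -0.6  6.7] 23.1 j6 53.0 t 3.0
```

>>> {"method": "drive_tool", "body": {
  "plan": [
    [[0,0,0,0,0,-1,20],[0,0,0,0,0,-1.5,20],[0,0,-0.1,-9,6,-1.5,20],[0,0,-0.2,-18,11,-1.5,20],[0,0,-0.287,-26,16.5,-1.5,20],[0,0,-0.287,-26,16.5,-1.5,20],[0,0,-0.287,-26,16.5,-1.5,20]]
  ]
}}

```text
time_s: 3.65
position: [0.4971, 0.3246, 0.0061]
orientation: [[-0.985, 0.172, 0.001], [0.172, 0.985, 0.0], [-0.001, 0.0, -1.0]]
wrist_force: [1.0, 0.5, 1.4]
opening: 0.0232
```

```bash
python3 - <<'E'
from meas import *
f=grab("wrist","wr3");print(sensors.observe()["wrist_force"])
for o in blobs(f,thr=90,roi=[(.40,.16,.01),(.44,.35,.01),(.60,.33,.01),(.57,.12,.01)]): print(o)
E
python3 plan.py 1 .007  22,37 25,16.5
```

```text
[ 1.03046414 -0.3726663   1.6649968 ]
(np.float64(574.1), np.float64(240.5), np.float64(9.6), np.float64(3.3), np.float64(82.2))
(np.float64(556.1), np.float64(139.0), np.float64(28.9), np.float64(22.3), np.float64(74.9))
(np.float64(517.5), np.float64(211.3), np.float64(14.9), np.float64(13.4), np.float64(-8.2))
(np.float64(506.4), np.float64(144.6), np.float64(17.4), np.float64(6.6), np.float64(-30.3))
(np.float64(495.0), np.float64(307.4), np.float64(26.5), np.float64(6.8), np.float64(-18.7))
(np.float64(494.9), np.float64(341.6), np.float64(14.4), np.float64(2.4), np.float64(-7.9))
(np.float64(497.8), np.float64(326.2), np.float64(61.3), np.float64(25.4), np.float64(-9.8))
(np.float64(455.1), np.float64(181.4), np.float64(65.0), np.float64(20.8), np.float64(-28.5))
(np.float64(465.8), np.float64(256.8), np.float64(59.9), np.float64(27.7), np.float64(1.2))
in corner frame [-40.8  36.3] yaw -9.87
22,37 turn [ 0.     0.    -0.005] shift [-62.8   1.   -0.9] | [0.4968 0.3246 0.0061] [ 1.  -0.4  1.7] 23.2 j6 36.0 t 3.7
25,16.5 turn [ 0.     0.    -0.005] shift [-65.9 -19.5  -0.9] | [0.4968 0.3246 0.0061] [ 1.  -0.4  1.7] 23.2 j6 36.0 t 3.7
```

View pics/wr3.png

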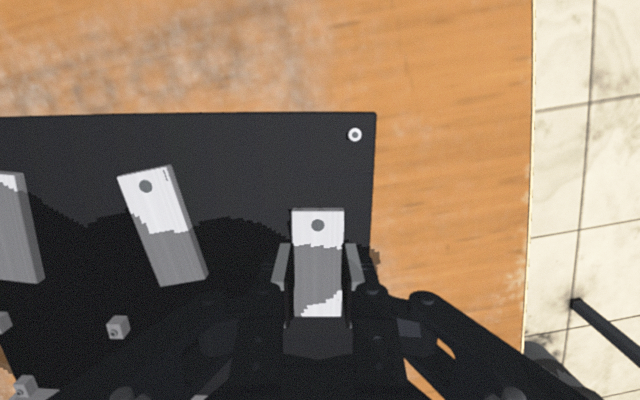

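>>> {"method": "drive_tool", "body": {
  "plan": [
    [[0,0,-0.003,-30,0.7,0,20],[0,0,-0.003,-56,0.7,0,20],[0,0,-0.003,-58,0.7,0,20],[0,0,-0.003,-60,0.7,0,20],[0,0,-0.003,-61,0.7,0,20],[0,0,-0.003,-62,0.7,0,20],[0,0,-0.003,-62,0.7,0,20]]
  ]
}}

```text
time_s: 4.4
position: [0.5565, 0.3149, 0.006]
orientation: [[-0.986, 0.166, -0.002], [0.166, 0.986, -0.0], [0.002, -0.0, -1.0]]
wrist_force: [-2.5, 0.2, 6.1]
opening: 0.0231
```

>>> {"method": "drive_tool", "body": {
  "plan": [
    [[0,0,0,-1,0,0,20],[0,0,0,-2,0,0,20],[0,0,0,-2,0,0,20]]
  ]
}}

```text
time_s: 4.7
position: [0.558, 0.3148, 0.0061]
orientation: [[-0.986, 0.165, -0.002], [0.165, 0.986, 0.0], [0.002, -0.0, -1.0]]
wrist_force: [-4.0, 1.3, 8.1]
opening: 0.0235
```

```bash
python3 plan.py 1 .007 25,37 25,16.5
```

```text
in corner frame [21.1 36.8] yaw -9.51
25,37 turn [-0.    -0.002  0.001] shift [-3.9  0.2 -1. ] | [0.558  0.3148 0.0061] [-4.   1.3  8.1] 23.5 j6 32.0 t 4.7
25,16.5 turn [-0.    -0.002  0.001] shift [ -3.8 -20.3  -1. ] | [0.558  0.3148 0.0061] [-4.   1.3  8.1] 23.5 j6 32.0 t 4.7
```

>>> {"method": "drive_tool", "body": {
  "plan": [
    [[0,0,0,-1,0,-0.7,20],[0,0,0,-2,0,-0.7,20],[0,0,0,-3,0,-0.7,20],[0,0,0,-4,0,-0.7,20],[0,0,0,-4,0,-0.7,20]]
  ]
}}

```text
time_s: 5.2
position: [0.5613, 0.314, 0.0061]
orientation: [[-0.986, 0.165, -0.005], [0.165, 0.986, 0.0], [0.005, -0.0, -1.0]]
wrist_force: [-8.3, 1.6, 6.9]
opening: 0.0232
```

>>> {"method": "drive_tool", "body": {
  "plan": [
    [[0,0,0,-1,0,0,20],[0,0,0,-2,0,0,20],[0,0,0,-2,0,0,20]]
  ]
}}

```text
time_s: 5.5
position: [0.5614, 0.314, 0.006]
orientation: [[-0.986, 0.165, -0.008], [0.165, 0.986, 0.001], [0.008, -0.0, -1.0]]
wrist_force: [-16.0, 2.8, 11.6]
opening: 0.0232
```

```bash
python3 plan.py 1 .007 25,37 25,16.5
```

```text
in corner frame [24.7 36.6] yaw -9.47
25,37 turn [-0.    -0.008  0.002] shift [-0.3  0.4 -1. ] | [0.5614 0.314  0.006 ] [-16.    2.8  11.6] 23.2 j6 32.0 t 5.5
25,16.5 turn [-0.    -0.008  0.002] shift [ -0.3 -20.1  -1. ] | [0.5614 0.314  0.006 ] [-16.    2.8  11.6] 23.2 j6 32.0 t 5.5
```

>>> {"method": "drive_tool", "body": {
  "plan": [
    [[0,0,0,1,0,0,20],[0,0,0,1,-6,0,20],[0,0,0,1,-12,0,20],[0,0,0,1,-17,0,20],[0,0,0,1,-18,0,20],[0,0,0,1,-19,0,20],[0,0,0,1,-20,0,20],[0,0,0,1,-20,0,20]]
  ]
}}

```text
time_s: 6.3
position: [0.5583, 0.2961, 0.0061]
orientation: [[-0.986, 0.164, -0.006], [0.164, 0.987, 0.004], [0.006, 0.003, -1.0]]
wrist_force: [-10.6, 10.3, 4.5]
opening: 0.0232
```

>>> {"method": "drive_tool", "body": {
  "plan": [
    [[0,0,0,0,-1,0,20],[0,0,0,0,-2,0,20],[0,0,0,0,-2,0,20]]
  ]
}}

```text
time_s: 6.6
position: [0.558, 0.2942, 0.0061]
orientation: [[-0.987, 0.164, -0.006], [0.164, 0.987, 0.004], [0.006, 0.003, -1.0]]
wrist_force: [-11.5, 9.5, 5.2]
opening: 0.023
```

```bash
python3 plan.py 1 .007 25,16.5
```

```text
in corner frame [24.6 16.5] yaw -9.42
25,16.5 turn [ 0.003 -0.006  0.003] shift [-0.4  0.  -0.9] | [0.558  0.2942 0.0061] [-11.5   9.5   5.2] 23.0 j6 30.0 t 6.6
```

>>> {"method": "drive_tool", "body": {
  "plan": [
    [[0,0,0,0.5,-1,0,20],[0,0,0,0.5,-2,0,20],[0,0,0,0.5,-2,0,20]]
  ]
}}

```text
time_s: 6.9
position: [0.5577, 0.2926, 0.0061]
orientation: [[-0.986, 0.164, -0.005], [0.164, 0.986, 0.005], [0.005, 0.004, -1.0]]
wrist_force: [-9.5, 11.9, 3.1]
opening: 0.0231
```

>>> {"method": "drive_tool", "body": {
  "plan": [
    [[0,0,0,0,-1,0,20],[0,0,0,0,-2,0,20],[0,0,0,0,-2,0,20]]
  ]
}}

```text
time_s: 7.2
position: [0.5577, 0.2924, 0.0061]
orientation: [[-0.987, 0.163, -0.004], [0.163, 0.987, 0.008], [0.005, 0.007, -1.0]]
wrist_force: [-7.5, 19.1, -0.2]
opening: 0.0236
```

```bash
python3 plan.py 1 .007 25,16.5
```

```text
in corner frame [24.6 14.7] yaw -9.38
25,16.5 turn [ 0.007 -0.005  0.004] shift [-0.4  1.8 -0.8] | [0.5577 0.2924 0.0061] [-7.5 19.1 -0.2] 23.6 j6 30.0 t 7.2
```

>>> {"method": "drive_tool", "body": {
  "plan": [
    [[0,0,0,0,1.5,0,20],[0,0,0,0,1.5,0,44],[0,0,0,0,1.5,0,44],[0,0,0,0,1.5,-5,44],[0,0,0,0,1.5,-30,44],[0,0,0,0,1.5,-60,44],[0,0,0,0,1.5,-60,44],[0,0,0,0,1.5,-60,44]]
  ]
}}

```text
time_s: 8.0
position: [0.5612, 0.2894, 0.0674]
orientation: [[-0.986, 0.166, 0.002], [0.166, 0.986, 0.0], [-0.002, 0.001, -1.0]]
wrist_force: [-0.3, -0.5, 0.6]
opening: 0.0438
```

```bash
python3 - <<'E'
from h import *
delta([.4661,.2555,.055],1.3)
E
```

```text
turn [ 0.001  0.002 -0.19 ] shift [ 88.2 -49.3  12.3] | [0.5612 0.2894 0.0674] [-0.3 -0.5  0.6] 43.8 j6 30.0 t 8.0
```

>>> {"method": "drive_tool", "body": {
  "plan": [
    [[0,0,-0.1,44,-25,0,42],[0,0,-0.19,88,-49.5,12,42],[0,0,-0.19,88,-49.5,12,42],[0,0,-0.19,88,-49.5,12,42],[0,0,-0.19,88,-49.5,12,42],[0,0,-0.19,88,-49.5,12,42]]
  ]
}}

```text
time_s: 8.6
position: [0.4672, 0.2558, 0.0548]
orientation: [[-1.0, -0.023, 0.002], [-0.023, 1.0, 0.001], [-0.002, 0.001, -1.0]]
wrist_force: [0.1, -1.1, 0.5]
opening: 0.0422
```

```bash
python3 - <<'E'
from meas import *
delta([.4661,.2555,.0065],1.3)
f=grab("wrist","wr4")
for o in blobs(f,thr=90,roi=[(.40,.16,.01),(.44,.35,.01),(.60,.33,.01),(.57,.12,.01)]): print(o)
t=grab("top","top4")
for o in blobs(t,thr=110,roi=[(.40,.16,.01),(.44,.35,.01),(.60,.33,.01),(.57,.12,.01)]): print("top",o)
E
```

```text
turn [ 0.001  0.002 -0.   ] shift [ 1.2 -0.3 48.3] | [0.4672 0.2558 0.0548] [ 0.1 -1.1  0.5] 42.2 j6 20.0 t 8.6
(np.float64(575.4), np.float64(179.7), np.float64(8.6), np.float64(3.9), np.float64(-87.5))
(np.float64(550.0), np.float64(288.4), np.float64(52.5), np.float64(29.1), np.float64(-10.0))
(np.float64(505.4), np.float64(139.3), np.float64(15.0), np.float64(7.7), np.float64(-13.2))
(np.float64(496.9), np.float64(299.4), np.float64(38.0), np.float64(9.9), np.float64(15.9))
(np.float64(498.8), np.float64(217.3), np.float64(38.2), np.float64(9.6), np.float64(-13.8))
(np.float64(465.5), np.float64(255.2), np.float64(60.1), np.float64(25.6), np.float64(1.4))
(np.float64(451.8), np.float64(173.3), np.float64(60.8), np.float64(26.4), np.float64(-14.4))
top (np.float64(433.9), np.float64(176.3), np.float64(26.2), np.float64(23.2), np.float64(-88.1))
top (np.float64(448.1), np.float64(253.4), np.float64(26.7), np.float64(20.8), np.float64(-88.0))
top (np.float64(492.4), np.float64(253.8), np.float64(21.4), np.float64(10.5), np.float64(-88.2))
top (np.float64(520.3), np.float64(208.2), np.float64(11.6), np.float64(8.4), np.float64(-23.5))
top (np.float64(554.0), np.float64(230.7), np.float64(214.1), np.float64(67.7), np.float64(81.6))
```

View pics/wr4.png

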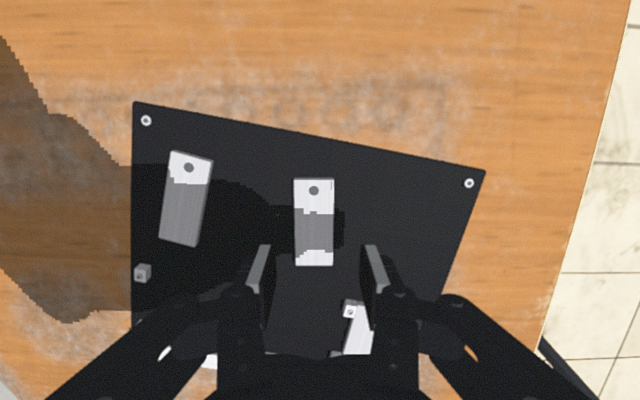

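>>> {"method": "drive_tool", "body": {
  "plan": [
    [[0,0,0,1.5,-0.5,25,42],[0,0,0,1.5,-0.5,44,42],[0,0,0,1.5,-0.5,47.5,42],[0,0,0,1.5,-0.5,47.5,42],[0,0,0,1.5,-0.5,47.5,20],[0,0,0,1.5,-0.5,47.5,20],[0,0,0,1.5,-0.5,47.5,20],[0,0,0,1.5,-0.5,47.5,20],[0,0,0,1.5,-0.5,47.5,20]]
  ]
}}

```text
time_s: 9.6
position: [0.4648, 0.2551, 0.008]
orientation: [[-1.0, -0.023, 0.002], [-0.023, 1.0, 0.001], [-0.002, 0.001, -1.0]]
wrist_force: [-0.4, -0.1, 7.0]
opening: 0.0224
```

```bash
python3 plan.py 2 .007 -35,37 18,37 25,16.5
```

```text
in corner frame [-61.3  36.1] yaw 1.33
-35,37 turn [0.001 0.002 0.191] shift [-26.   -4.1   1.1] | [0.4648 0.2551 0.008 ] [-0.4 -0.1  7. ] 22.4 j6 20.0 t 9.6
18,37 turn [0.001 0.002 0.191] shift [-78.  -14.1   1.2] | [0.4648 0.2551 0.008 ] [-0.4 -0.1  7. ] 22.4 j6 20.0 t 9.6
25,16.5 turn [0.001 0.002 0.191] shift [-81.  -35.6   1.2] | [0.4648 0.2551 0.008 ] [-0.4 -0.1  7. ] 22.4 j6 20.0 t 9.6
```

>>> {"method": "drive_tool", "body": {
  "plan": [
    [[0,0,0.06,-8,-1,0.5,20],[0,0,0.13,-18,-2,0.5,20],[0,0,0.191,-26,-4,0.5,20],[0,0,0.191,-40,-7,0.5,20],[0,0,0.191,-60,-11,0.5,20],[0,0,0.191,-70,-12.5,0.5,20],[0,0,0.191,-74,-13.5,0.5,20],[0,0,0.191,-76,-14,0.5,20],[0,0,0.191,-78,-14,0.5,20],[0,0,0.191,-78,-14,0.5,20]]
  ]
}}

```text
time_s: 10.6
position: [0.5415, 0.2431, 0.0079]
orientation: [[-0.986, 0.167, -0.001], [0.167, 0.986, 0.001], [0.001, 0.001, -1.0]]
wrist_force: [-8.1, 1.4, 16.1]
opening: 0.0228
```

```bash
python3 plan.py 2 .007 25,37 25,16.5; python3 - <<'E'
from meas import *
f=grab("wrist","wr5")
for o in blobs(f,thr=80,roi=[(.40,.16,.01),(.44,.35,.01),(.60,.33,.01),(.57,.12,.01)]): print(*map(float,o))
E
```

```text
in corner frame [16.3 37. ] yaw -9.58
25,37 turn [ 0.001 -0.001  0.   ] shift [-8.7 -0.   0.9] | [0.5415 0.2431 0.0079] [-8.1  1.4 16.1] 22.8 j6 27.0 t 10.6
25,16.5 turn [ 0.001 -0.001  0.   ] shift [ -8.7 -20.5   0.9] | [0.5415 0.2431 0.0079] [-8.1  1.4 16.1] 22.8 j6 27.0 t 10.6
580.0 238.3 37.8 10.0 80.5
592.1 327.8 12.0 5.8 43.6
559.7 139.3 35.3 24.8 81.9
546.5 262.7 27.3 7.3 -0.8
540.3 226.0 27.4 6.9 -18.3
548.5 291.1 44.8 34.3 -9.5
518.5 209.7 12.7 9.7 -9.4
506.3 140.8 13.5 8.5 -13.7
541.6 244.9 61.6 25.5 -9.3
453.0 173.6 60.2 27.9 -15.1
```

>>> {"method": "drive_tool", "body": {
  "plan": [
    [[0,0,0,-2,0,-1.5,20],[0,0,0,-5,0,-1.5,20],[0,0,0,-7,0,-1.5,20],[0,0,0,-8,0,-1.5,20],[0,0,0,-9,0,-1.5,20],[0,0,0,-9,0,-1.5,20]]
  ]
}}

```text
time_s: 11.25
position: [0.5489, 0.2415, 0.008]
orientation: [[-0.986, 0.166, -0.004], [0.166, 0.986, 0.001], [0.004, 0.0, -1.0]]
wrist_force: [-8.8, 3.2, 11.2]
opening: 0.0228
```

>>> {"method": "drive_tool", "body": {
  "plan": [
    [[0,0,0,-1,0,0,20],[0,0,0,-2,0,0,20],[0,0,0,-2,0,0,20]]
  ]
}}

```text
time_s: 11.55
position: [0.5491, 0.2414, 0.0079]
orientation: [[-0.986, 0.166, -0.007], [0.166, 0.986, 0.001], [0.007, 0.0, -1.0]]
wrist_force: [-16.2, 3.8, 17.1]
opening: 0.0227
```

```bash
python3 plan.py 2 .007 25,37 25,16.5
```

```text
in corner frame [24.1 36.7] yaw -9.54
25,37 turn [ 0.    -0.007  0.001] shift [-0.9  0.3  0.9] | [0.5491 0.2414 0.0079] [-16.2   3.8  17.1] 22.7 j6 26.0 t 11.6
25,16.5 turn [ 0.    -0.007  0.001] shift [ -0.9 -20.2   0.9] | [0.5491 0.2414 0.0079] [-16.2   3.8  17.1] 22.7 j6 26.0 t 11.6
```

Fence contact. Slide right.

>>> {"method": "drive_tool", "body": {
  "plan": [
    [[0,0,0,1,0,-1,20],[0,0,0,1,-6,-1,20],[0,0,0,1,-12,-1,20],[0,0,0,1,-17,-1,20],[0,0,0,1,-19,-1,20],[0,0,0,1,-21,-1,20],[0,0,0,1,-22,-1,20],[0,0,0,1,-22,-1,20]]
  ]
}}

```text
time_s: 12.35
position: [0.5453, 0.2205, 0.0081]
orientation: [[-0.986, 0.166, -0.006], [0.166, 0.986, 0.003], [0.006, 0.002, -1.0]]
wrist_force: [-11.0, 6.6, 2.8]
opening: 0.0224
```

>>> {"method": "drive_tool", "body": {
  "plan": [
    [[0,0,0,0.5,-1,0,20],[0,0,0,0.5,-2,0,20],[0,0,0,0.5,-2,0,20]]
  ]
}}

```text
time_s: 12.65
position: [0.5452, 0.2195, 0.0082]
orientation: [[-0.986, 0.165, -0.005], [0.165, 0.986, 0.005], [0.005, 0.004, -1.0]]
wrist_force: [-6.9, 11.5, -1.1]
opening: 0.0224
```

>>> {"method": "drive_tool", "body": {
  "plan": [
    [[0,0,0,0,-1,0,20],[0,0,0,0,-2,0,20],[0,0,0,0,-2,0,20]]
  ]
}}

```text
time_s: 12.95
position: [0.5452, 0.2193, 0.0083]
orientation: [[-0.986, 0.164, -0.004], [0.164, 0.986, 0.008], [0.005, 0.007, -1.0]]
wrist_force: [-6.7, 19.0, -2.7]
opening: 0.0224
```

```bash
python3 plan.py 2 .007 25,16.5
```

```text
in corner frame [24.  14.2] yaw -9.46
25,16.5 turn [ 0.007 -0.005  0.002] shift [-1.1  2.3  1.3] | [0.5452 0.2193 0.0083] [-6.7 19.  -2.7] 22.4 j6 24.0 t 12.9
```

Both contacts again. Release and go over the third.

>>> {"method": "drive_tool", "body": {
  "plan": [
    [[0,0,0,0,1.5,0,20],[0,0,0,0,1.5,0,44],[0,0,0,0,1.5,0,44],[0,0,0,0,1.5,-5,44],[0,0,0,0,1.5,-30,44],[0,0,0,0,1.5,-60,44],[0,0,0,0,1.5,-60,44],[0,0,0,0,1.5,-60,44]]
  ]
}}

```text
time_s: 13.75
position: [0.5484, 0.2167, 0.07]
orientation: [[-0.986, 0.167, 0.002], [0.167, 0.986, 0.0], [-0.002, 0.001, -1.0]]
wrist_force: [-0.6, -0.7, -0.4]
opening: 0.044
```

```bash
python3 - <<'E'
from h import *
delta([.452,.1728,.055],-15)
E
```

```text
turn [0.001 0.002 0.094] shift [ 87.7 -59.4  14.7] | [0.5484 0.2167 0.07  ] [-0.6 -0.7 -0.4] 44.0 j6 24.0 t 13.8
```

>>> {"method": "drive_tool", "body": {
  "plan": [
    [[0,0,0.05,44,-30,0,42],[0,0,0.093,88,-59.5,14.5,42],[0,0,0.093,88,-59.5,14.5,42],[0,0,0.093,88,-59.5,14.5,42],[0,0,0.093,88,-59.5,14.5,42],[0,0,0.093,88,-59.5,14.5,42]]
  ]
}}

```text
time_s: 14.35
position: [0.4527, 0.1733, 0.0548]
orientation: [[-0.966, 0.258, 0.002], [0.258, 0.966, 0.0], [-0.002, 0.001, -1.0]]
wrist_force: [0.2, 1.1, -0.1]
opening: 0.0419
```

```bash
python3 - <<'E'
from meas import *
delta([.452,.1728,.0065],-15)
f=grab("wrist","wr6")
for o in blobs(f,thr=80,roi=[(.40,.16,.01),(.44,.35,.01),(.60,.33,.01),(.57,.12,.01)]): print(*map(float,o))
E
```

```text
turn [0.001 0.002 0.001] shift [ 0.7 -0.7 48.3] | [0.4527 0.1733 0.0548] [ 0.2  1.1 -0.1] 41.9 j6 27.0 t 14.3
577.8 225.6 10.5 10.0 -3.0
547.2 130.9 9.0 7.7 73.2
582.3 259.8 13.8 3.3 28.5
549.3 228.2 13.6 6.9 -1.1
505.1 138.2 16.0 7.1 -14.7
520.1 230.2 16.6 14.5 79.3
560.2 302.3 93.2 39.9 24.2
492.9 206.7 39.7 10.9 0.2
451.8 172.3 61.8 26.1 -14.9
```

>>> {"method": "drive_tool", "body": {
  "plan": [
    [[0,0,0,1,-0.8,25,42],[0,0,0,1,-0.8,44,42],[0,0,0,1,-0.8,47.5,42],[0,0,0,1,-0.8,47.5,42],[0,0,0,1,-0.8,47.5,20],[0,0,0,1,-0.8,47.5,20],[0,0,0,1,-0.8,47.5,20],[0,0,0,1,-0.8,47.5,20],[0,0,0,1,-0.8,47.5,20]]
  ]
}}

```text
time_s: 15.3
position: [0.4506, 0.1726, 0.008]
orientation: [[-0.966, 0.258, 0.002], [0.258, 0.966, 0.001], [-0.002, 0.001, -1.0]]
wrist_force: [-0.3, 0.7, 7.7]
opening: 0.0227
```

```bash
python3 plan.py 3 .0075 -35,37 18,37 25,16.5
```

```text
in corner frame [-61.3  26.3] yaw -14.94
-35,37 turn [ 0.001  0.002 -0.093] shift [-25.2  13.1   0.5] | [0.4506 0.1726 0.008 ] [-0.3  0.7  7.7] 22.7 j6 27.0 t 15.3
18,37 turn [ 0.001  0.002 -0.093] shift [-77.9  18.    0.6] | [0.4506 0.1726 0.008 ] [-0.3  0.7  7.7] 22.7 j6 27.0 t 15.3
25,16.5 turn [ 0.001  0.002 -0.093] shift [-86.8  -1.8   0.6] | [0.4506 0.1726 0.008 ] [-0.3  0.7  7.7] 22.7 j6 27.0 t 15.3
```

>>> {"method": "drive_tool", "body": {
  "plan": [
    [[0,0,-0.03,-8,4,0,20],[0,0,-0.06,-18,9,0,20],[0,0,-0.093,-26,13.5,0,20],[0,0,-0.093,-40,15,0,20],[0,0,-0.093,-60,17,0,20],[0,0,-0.093,-74,18,0,20],[0,0,-0.093,-80,18.5,0,20],[0,0,-0.093,-83,18.7,0,20],[0,0,-0.093,-85,19,0,20],[0,0,-0.093,-85,19,0,20]]
  ]
}}

```text
time_s: 16.3
position: [0.5355, 0.1691, 0.0079]
orientation: [[-0.986, 0.167, -0.002], [0.167, 0.986, 0.001], [0.002, 0.001, -1.0]]
wrist_force: [-7.5, 0.7, 13.0]
opening: 0.0227
```

>>> {"method": "drive_tool", "body": {
  "plan": [
    [[0,0,0,-1,0,-0.5,20],[0,0,0,-2,0,-0.5,20],[0,0,0,-2,0,-0.5,20]]
  ]
}}

```text
time_s: 16.6
position: [0.5356, 0.1691, 0.0079]
orientation: [[-0.986, 0.166, -0.005], [0.166, 0.986, 0.001], [0.005, 0.0, -1.0]]
wrist_force: [-11.7, 2.6, 14.3]
opening: 0.0223
```

```bash
python3 plan.py 3 .0075 25,37 25,16.5
```

```text
in corner frame [23.1 37.1] yaw -9.56
25,37 turn [ 0.    -0.005  0.001] shift [-1.9 -0.1  0.4] | [0.5356 0.1691 0.0079] [-11.7   2.6  14.3] 22.3 j6 20.0 t 16.6
25,16.5 turn [ 0.    -0.005  0.001] shift [ -1.9 -20.6   0.4] | [0.5356 0.1691 0.0079] [-11.7   2.6  14.3] 22.3 j6 20.0 t 16.6
```

>>> {"method": "drive_tool", "body": {
  "plan": [
    [[0,0,0,-1,0,0,20],[0,0,0,-2,0,0,20],[0,0,0,-2,0,0,20]]
  ]
}}

```text
time_s: 16.9
position: [0.5357, 0.169, 0.0078]
orientation: [[-0.986, 0.166, -0.008], [0.166, 0.986, 0.002], [0.008, 0.0, -1.0]]
wrist_force: [-18.5, 3.2, 20.1]
opening: 0.0228
```

>>> {"method": "drive_tool", "body": {
  "plan": [
    [[0,0,0,1.5,0,-1,20],[0,0,0,1.5,-6,-1,20],[0,0,0,1.5,-12,-1,20],[0,0,0,1.5,-17,-1,20],[0,0,0,1.5,-19,-1,20],[0,0,0,1.5,-21,-1,20],[0,0,0,1.5,-22.5,-1,20],[0,0,0,1.5,-22.5,-1,20]]
  ]
}}

```text
time_s: 17.7
position: [0.5319, 0.1477, 0.008]
orientation: [[-0.986, 0.166, -0.006], [0.166, 0.986, 0.003], [0.006, 0.002, -1.0]]
wrist_force: [-9.1, 7.3, 2.8]
opening: 0.0227
```

>>> {"method": "drive_tool", "body": {
  "plan": [
    [[0,0,0,0.5,-1,0,20],[0,0,0,0.5,-2,0,20],[0,0,0,0.5,-2,0,20]]
  ]
}}

```text
time_s: 18.0
position: [0.5317, 0.1468, 0.0081]
orientation: [[-0.986, 0.165, -0.005], [0.165, 0.986, 0.005], [0.005, 0.004, -1.0]]
wrist_force: [-6.9, 12.5, -0.2]
opening: 0.0227
```

>>> {"method": "drive_tool", "body": {
  "plan": [
    [[0,0,0,0,-1,0,20],[0,0,0,0,-2,0,20],[0,0,0,0,-2,0,20]]
  ]
}}

```text
time_s: 18.3
position: [0.5317, 0.1465, 0.0082]
orientation: [[-0.986, 0.164, -0.004], [0.164, 0.986, 0.009], [0.005, 0.008, -1.0]]
wrist_force: [-6.2, 20.2, -2.1]
opening: 0.0226
```

```bash
python3 plan.py 3 .0075 25,16.5
```

```text
in corner frame [23.1 14.1] yaw -9.45
25,16.5 turn [ 0.008 -0.005  0.003] shift [-1.9  2.3  0.7] | [0.5317 0.1465 0.0082] [-6.2 20.2 -2.1] 22.6 j6 17.0 t 18.3
```

>>> {"method": "drive_tool", "body": {
  "plan": [
    [[0,0,0,0,1.5,0,20],[0,0,0,0,1.5,0,44],[0,0,0,0,1.5,0,44],[0,0,0,0,1.5,-5,44],[0,0,0,0,1.5,-30,44],[0,0,0,0,1.5,-70,44],[0,0,0,-15,50,-120,44],[0,0,0,-15,80,-150,44],[0,0,0,-15,80,-150,44],[0,0,0,-15,80,-150,44]]
  ]
}}

```text
time_s: 19.3
position: [0.564, 0.2201, 0.1609]
orientation: [[-0.986, 0.166, 0.005], [0.166, 0.986, 0.001], [-0.004, 0.002, -1.0]]
wrist_force: [0.1, -0.0, -1.4]
opening: 0.0441
```

```bash
python3 - <<'E'
from meas import *
print(sensors.observe()["position"])
f=grab("wrist","wr7")
for o in blobs(f,thr=120,roi=[(.40,.16,.01),(.44,.35,.01),(.60,.33,.01),(.57,.12,.01)]): print(*map(float,o))
cv2.imwrite("pics/wr7c.png",cv2.resize(f["frame"][80:320,150:470,::-1],None,fx=2.4,fy=2.4))
from plan import corner
for k in(1,2,3): print(corner(k,25,16.5))
E
```

```text
[0.56404608 0.2200825  0.16094047]
552.3 230.0 212.1 70.2 80.5
[0.55840159 0.29409972]
[0.54660159 0.22139972]
[0.53400159 0.14849972]
```

View pics/wr7c.png

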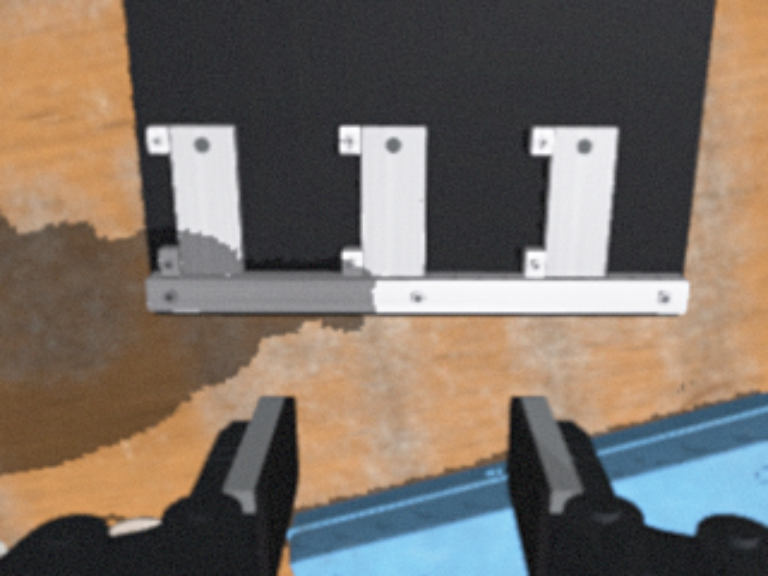

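```bash
python3 - <<'E'
from h import *
for p in([.40,.15,.26],[.40,-.02,.28],[.41,-.18,.29],[.51,-.31,.28]): delta(p,-41.3)
E
```

```text
turn [0.001 0.001 0.554] shift [ 148.9  -94.9 -101.1] | [0.5627 0.2188 0.1592] [-0.  -0.  -0.8] 43.6 j6 24.0 t 19.4
turn [0.001 0.001 0.554] shift [ 120.6 -262.5 -121.1] | [0.5627 0.2188 0.1592] [-0.  -0.  -0.8] 43.6 j6 24.0 t 19.4
turn [0.001 0.001 0.554] shift [  84.1 -418.6 -131.1] | [0.5627 0.2188 0.1592] [-0.  -0.  -0.8] 43.6 j6 24.0 t 19.4
turn [0.001 0.001 0.554] shift [ -36.1 -530.2 -120.9] | [0.5627 0.2188 0.1592] [-0.  -0.  -0.8] 43.6 j6 24.0 t 19.4
```

>>> {"method": "drive_tool", "body": {
  "plan": [
    [[0,0,0,30,-19,-30,60],[0,0,0,65,-40,-60,60],[0,0,0,105,-65,-85,60],[0,0,0,149,-95,-101,60],[0,0,0.1,145,-137,-106,60],[0,0,0.2,135,-179,-111,60],[0,0,0.3,128,-221,-116,60],[0,0,0.4,121,-262,-121,60],[0,0,0.4,121,-262,-121,60]]
  ]
}}

```text
time_s: 20.25
position: [0.3984, -0.0241, 0.2789]
orientation: [[-0.838, 0.546, -0.001], [0.546, 0.838, -0.001], [0.0, -0.002, -1.0]]
wrist_force: [0.2, 0.6, -0.0]
opening: 0.0603
```

```bash
python3 - <<'E'
from h import *
for p in([.41,-.18,.29],[.51,-.31,.28]): delta(p,-41.3)
E
```

```text
turn [-0.002 -0.     0.143] shift [ -94.9 -124.2  -10.9] | [ 0.3984 -0.0241  0.2789] [ 0.2  0.6 -0. ] 60.3 j6 19.0 t 20.2
turn [-0.002 -0.     0.143] shift [-249.7 -178.5   -0.9] | [ 0.3984 -0.0241  0.2789] [ 0.2  0.6 -0. ] 60.3 j6 19.0 t 20.2
```

>>> {"method": "drive_tool", "body": {
  "plan": [
    [[0,0,0.1,-30,-40,-5,60],[0,0,0.143,-60,-80,-8,60],[0,0,0.143,-95,-124,-11,60],[0,0,0.143,-142,-140,-11,60],[0,0,0.143,-190,-156,-5,60],[0,0,0.143,-230,-172,0,60],[0,0,0.143,-250,-178,0,60],[0,0,0.143,-250,-178,0,60],[0,0,0.143,-250,-178,0,60]]
  ]
}}

```text
time_s: 21.15
position: [0.5132, -0.3035, 0.278]
orientation: [[-0.758, 0.653, -0.002], [0.653, 0.758, 0.002], [0.003, -0.0, -1.0]]
wrist_force: [0.1, -0.3, 0.3]
opening: 0.0603
```

```bash
python3 - <<'E'
from meas import *
print(sensors.observe()["position"],yaw())
f=grab("wrist","wr8")
g=f["frame"].astype(int)
# pale lid: low saturation, bright
hsv=cv2.cvtColor(f["frame"],cv2.COLOR_RGB2HSV)
b=((hsv[...,1]<50)&(hsv[...,2]>130)).astype(np.uint8)
n,l,st,ce=cv2.connectedComponentsWithStats(b)
for i in np.argsort(-st[1:,4])[:4]+1:
    c=cv2.findContours((l==i).astype(np.uint8),cv2.RETR_EXTERNAL,cv2.CHAIN_APPROX_NONE)[0][0]
    w=p2w(f,c.reshape(-1,2),.0425)[:,:2].astype(np.float32)*1000
    print(st[i],cv2.minAreaRect(w))
E
```

```text
[ 0.51323941 -0.30350858  0.27800505] -40.747670017164346
[    0     0   208   384 42136] ((408.03533935546875, -601.97314453125), (302.9953918457031, 564.732177734375), 31.606792449951172)
[  486    19   154   179 17030] ((673.9906005859375, 12.440414428710938), (242.57730102539062, 175.89932250976562), 29.5234317779541)
[  259    60   107   174 15451] ((498.0335388183594, -297.29266357421875), (120.03474426269531, 209.4200439453125), 49.3173942565918)
[ 113    0  120   65 3961] ((296.9587097167969, -324.5848693847656), (130.968994140625, 65.68781280517578), 47.69593048095703)
```

View pics/wr8.png

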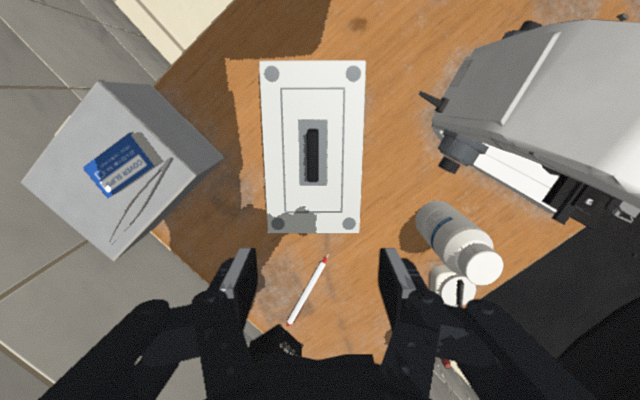

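```bash
python3 - <<'E'
from h import *
delta([.498,-.2973,.09],-40.7)
delta([.498,-.2973,.047],-40.7)
E
```

```text
turn [-0.    -0.002 -0.   ] shift [ 14.9  -5.6 188.7] | [ 0.5133 -0.3031  0.2787] [0.4 0.2 0. ] 59.9 j6 3.0 t 21.2
turn [-0.    -0.002 -0.   ] shift [ 14.8  -5.6 231.7] | [ 0.5133 -0.3031  0.2787] [0.4 0.2 0. ] 59.9 j6 3.0 t 21.2
```

>>> {"method": "drive_tool", "body": {
  "plan": [
    [[0,0,0,15,-5.5,50,50],[0,0,0,15,-5.5,100,50],[0,0,0,15,-5.5,150,50],[0,0,0,15,-5.5,190,50],[0,0,0,15,-5.5,190,50],[0,0,0,15,-5.5,190,50]]
  ]
}}

```text
time_s: 21.8
position: [0.499, -0.2976, 0.0907]
orientation: [[-0.758, 0.652, -0.0], [0.652, 0.758, 0.0], [0.0, -0.0, -1.0]]
wrist_force: [0.2, -0.7, 0.0]
opening: 0.0505
```

```bash
python3 - <<'E'
from h import *
delta([.498,-.2973,.047],-40.7)
E
```

```text
turn [-0. -0.  0.] shift [ 1.  -0.4 43.7] | [ 0.499  -0.2976  0.0907] [ 0.2 -0.7  0. ] 50.5 j6 3.0 t 21.8
```

>>> {"method": "drive_tool", "body": {
  "plan": [
    [[0,0,0,1,-0.4,25,50],[0,0,0,1,-0.4,42,50],[0,0,0,1,-0.4,42,8],[0,0,0,1,-0.4,42,8],[0,0,0,1,-0.4,42,8],[0,0,0,1,-0.4,42,8],[0,0,0,1,-0.4,42,8],[0,0,0,1,-0.4,42,8]]
  ],
  "newtons": 60
}}

```text
time_s: 22.6
position: [0.4997, -0.2989, 0.0502]
orientation: [[-0.758, 0.652, 0.003], [0.652, 0.758, -0.002], [-0.004, 0.0, -1.0]]
wrist_force: [-0.9, 0.4, 8.1]
opening: 0.0125
```

>>> {"method": "drive_tool", "body": {
  "plan": [
    [[0,0,0,0,0,-15,8],[0,0,0,0,0,-40,8],[0,0,0,0,0,-80,8],[0,0,0,0,0,-80,8],[0,0,0,0,0,-80,8]]
  ]
}}

```text
time_s: 23.1
position: [0.4993, -0.2987, 0.1296]
orientation: [[-0.758, 0.652, 0.003], [0.652, 0.758, -0.002], [-0.004, 0.0, -1.0]]
wrist_force: [-0.1, 0.5, -1.9]
opening: 0.0124
```

```bash
python3 - <<'E'
from h import *
for p in([.42,-.19,.13],[.415,-.035,.13],[.415,-.035,.028]): delta(p,-90)
E
```

```text
turn [0.002 0.003 0.86 ] shift [131.1  30.6  -0.9] | [ 0.4993 -0.2987  0.1296] [-0.1  0.5 -1.9] 12.4 j6 3.0 t 23.1
turn [0.002 0.003 0.86 ] shift [236.  144.9  -1.3] | [ 0.4993 -0.2987  0.1296] [-0.1  0.5 -1.9] 12.4 j6 3.0 t 23.1
turn [0.002 0.003 0.86 ] shift [236.4 144.8 100.7] | [ 0.4993 -0.2987  0.1296] [-0.1  0.5 -1.9] 12.4 j6 3.0 t 23.1
```

```bash
python3 - <<'E'
from h import *
for p in([.38,-.22,.14],[.42,-.035,.14],[.42,-.035,.028]): delta(p,-90)
E
```

```text
turn [0.002 0.003 0.86 ] shift [141.8 -18.2 -11. ] | [ 0.4993 -0.2987  0.1296] [-0.1  0.5 -1.9] 12.4 j6 3.0 t 23.1
turn [0.002 0.003 0.86 ] shift [232.1 148.1 -11.3] | [ 0.4993 -0.2987  0.1296] [-0.1  0.5 -1.9] 12.4 j6 3.0 t 23.1
turn [0.002 0.003 0.86 ] shift [232.6 148.1 100.7] | [ 0.4993 -0.2987  0.1296] [-0.1  0.5 -1.9] 12.4 j6 3.0 t 23.1
```

>>> {"method": "drive_tool", "body": {
  "plan": [
    [[0,0,0,40,-5,-8,8],[0,0,0,80,-10,-11,8],[0,0,0.12,120,-15,-11,8],[0,0,0.26,142,-18,-11,8],[0,0,0.4,142,-18,-11,8],[0,0,0.54,142,-18,-11,8],[0,0,0.68,150,-4,-11,8],[0,0,0.8,165,25,-11,8],[0,0,0.86,185,65,-11,8],[0,0,0.86,205,105,-11,8]]
  ]
}}

```text
time_s: 24.1
position: [0.411, -0.0833, 0.138]
orientation: [[0.004, 1.0, -0.001], [1.0, -0.004, 0.0], [0.0, -0.001, -1.0]]
wrist_force: [1.0, -0.5, -0.8]
opening: 0.0123
```

```bash
python3 - <<'E'
from h import *
for p in([.42,-.035,.14],[.42,-.035,.03]): delta(p,-90)
E
```

```text
turn [-0.001 -0.    -0.004] shift [48.4  8.8 -2. ] | [ 0.411  -0.0833  0.138 ] [ 1.  -0.5 -0.8] 12.3 j6 69.0 t 24.1
turn [-0.001 -0.    -0.004] shift [ 48.3   8.9 108. ] | [ 0.411  -0.0833  0.138 ] [ 1.  -0.5 -0.8] 12.3 j6 69.0 t 24.1
```

>>> {"method": "drive_tool", "body": {
  "plan": [
    [[0,0,0,30,6,0,8],[0,0,0,48,9,20,8],[0,0,0,48,9,60,8],[0,0,0,48,9,95,8],[0,0,0,48,9,104,8],[0,0,0,48,9,109,8],[0,0,0,48,9,112,8],[0,0,0,48,9,114,8],[0,0,0,48,9,114,8]]
  ]
}}

```text
time_s: 25.0
position: [0.4212, -0.0369, 0.0252]
orientation: [[0.0, 1.0, 0.001], [1.0, -0.0, -0.0], [-0.0, 0.001, -1.0]]
wrist_force: [0.3, -0.0, -0.8]
opening: 0.0125
```

>>> {"method": "drive_tool", "body": {
  "plan": [
    [[0,0,0,0,0,1,8],[0,0,0,0,0,1,8],[0,0,0,0,0,1,50],[0,0,0,0,0,1,50],[0,0,0,0,0,0,50],[0,0,0,0,0,-30,50],[0,0,0,0,0,-80,50],[0,0,0,0,0,-120,50],[0,0,0,0,0,-150,50],[0,0,0,0,0,-150,50]]
  ]
}}

```text
time_s: 26.0
position: [0.4229, -0.0373, 0.1783]
orientation: [[-0.0, 1.0, 0.007], [1.0, 0.0, -0.002], [-0.002, 0.007, -1.0]]
wrist_force: [0.3, 0.0, 0.0]
opening: 0.0499
```

```bash
python3 - <<'E'
from meas import *
s=sensors.observe();print(s["position"],s["opening"])
f=grab("top","top9")
hsv=cv2.cvtColor(f["frame"],cv2.COLOR_RGB2HSV)
for p in([.48,-.05,.18],[.47,-.22,.28],[.51,-.31,.28]): delta(p,-40.7)
E
```

```text
[ 0.42292208 -0.03727359  0.17825179] 0.04988129360663338
turn [ 0.003  0.003 -0.86 ] shift [-13.   58.2  -3.6] | [ 0.4218 -0.037   0.1762] [ 0.2  0.3 -0.8] 49.6 j6 75.0 t 26.1
turn [ 0.003  0.003 -0.86 ] shift [-183.1   48.6 -103.4] | [ 0.4218 -0.037   0.1762] [ 0.2  0.3 -0.8] 49.6 j6 75.0 t 26.1
turn [ 0.003  0.003 -0.86 ] shift [-273.1   88.6 -103.2] | [ 0.4218 -0.037   0.1762] [ 0.2  0.3 -0.8] 49.6 j6 75.0 t 26.1
```

View pics/top9.png

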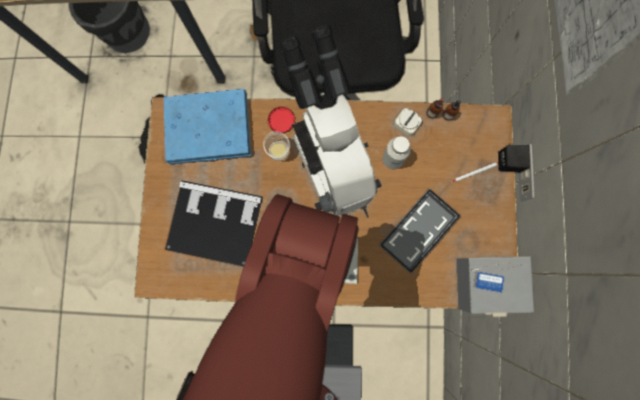

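```bash
python3 - <<'E'
from meas import *
for p in([.43,.12,.15],[.5325,.1475,.06]): delta(p,-9.5)
f=load("top9");z=.034
g=cv2.cvtColor(f["frame"],cv2.COLOR_RGB2GRAY)
roi=np.array([[385,240],[430,185],[466,205],[415,278]])
m=np.zeros_like(g);cv2.fillPoly(m,[roi],1)
h=cv2.cvtColor(f["frame"],cv2.COLOR_RGB2HSV)
b=((h[...,1]<70)|(g<60)).astype(np.uint8)&m
c=max(cv2.findContours(b,cv2.RETR_EXTERNAL,cv2.CHAIN_APPROX_NONE)[0],key=cv2.contourArea)
print(cv2.minAreaRect(c),cv2.minAreaRect(p2w(f,c.reshape(-1,2),z)[:,:2].astype(np.float32)*1000))
w=((g>150)&(m>0)).astype(np.uint8)
pts=np.argwhere(w)[:,::-1];print(len(pts),cv2.minAreaRect(p2w(f,pts,.011)[:,:2].astype(np.float32)*1000))
E
```

```text
turn [ 0.003  0.004 -1.405] shift [157.    8.1  26.1] | [ 0.4218 -0.037   0.1762] [ 0.2  0.3 -0.8] 49.6 j6 75.0 t 26.1
turn [ 0.003  0.004 -1.405] shift [184.6 110.2 116.4] | [ 0.4218 -0.037   0.1762] [ 0.2  0.3 -0.8] 49.6 j6 75.0 t 26.1
((419.61175537109375, 230.4529266357422), (42.518367767333984, 75.60026550292969), 40.60129165649414) ((498.588623046875, -297.4459228515625), (106.80754089355469, 193.8204345703125), 49.62798309326172)
250 ((519.029296875, -315.0582275390625), (77.48963165283203, 92.4474105834961), 49.562530517578125)
```

>>> {"method": "drive_tool", "body": {
  "plan": [
    [[0,0,-0.14,30,0,0,44],[0,0,-0.28,60,2,5,44],[0,0,-0.42,90,4,10,44],[0,0,-0.56,120,6,15,44],[0,0,-0.7,157,8,26,44],[0,0,-0.84,162,28,26,44],[0,0,-0.98,167,48,26,44],[0,0,-1.12,172,68,26,44],[0,0,-1.26,178,88,26,44],[0,0,-1.4,184,110,50,44]]
  ]
}}

```text
time_s: 27.05
position: [0.5323, 0.1479, 0.125]
orientation: [[-0.986, 0.164, 0.003], [0.164, 0.986, 0.0], [-0.002, 0.001, -1.0]]
wrist_force: [0.4, -0.4, -0.1]
opening: 0.0445
```

```bash
python3 - <<'E'
from meas import *
for p in([.5325,.1475,.06],[.5325,.1475,.008]): delta(p,-9.5)
f=grab("wrist","wr10")
for o in blobs(f,thr=90,roi=[(.40,.16,.01),(.44,.35,.01),(.60,.33,.01),(.57,.12,.01)]): print(*map(float,o))
E
```

```text
turn [0.001 0.002 0.001] shift [-0.1 -0.4 65. ] | [0.5323 0.1479 0.125 ] [ 0.4 -0.4 -0.1] 44.5 j6 17.0 t 27.1
turn [0.001 0.002 0.001] shift [ 1.00e-01 -4.00e-01  1.17e+02] | [0.5323 0.1479 0.125 ] [ 0.4 -0.4 -0.1] 44.5 j6 17.0 t 27.1
551.9 229.7 211.7 70.7 80.6
```

>>> {"method": "drive_tool", "body": {
  "plan": [
    [[0,0,0,0,-0.4,40,44],[0,0,0,0,-0.4,80,44],[0,0,0,0,-0.4,105,44],[0,0,0,0,-0.4,116.5,44],[0,0,0,0,-0.4,116.5,44],[0,0,0,0,-0.4,116.5,15],[0,0,0,0,-0.4,116.5,15],[0,0,0,0,-0.4,116.5,15],[0,0,0,0,-0.4,116.5,15],[0,0,0,0,-0.4,116.5,15]]
  ],
  "newtons": 60
}}

```text
time_s: 28.1
position: [0.5312, 0.1471, 0.0093]
orientation: [[-0.985, 0.17, 0.002], [0.17, 0.985, 0.0], [-0.002, 0.001, -1.0]]
wrist_force: [-1.7, -0.4, 7.1]
opening: 0.0196
```

>>> {"method": "drive_tool", "body": {
  "plan": [
    [[0,0,0,0,0,-5,15],[0,0,0,0,0,-25,15],[0,0,0,0,0,-60,15],[0,0,0,0,0,-100,15],[0,0,0,0,0,-140,15],[0,0,0,0,0,-140,15]]
  ]
}}

```text
time_s: 28.7
position: [0.534, 0.1474, 0.154]
orientation: [[-0.985, 0.17, 0.01], [0.17, 0.985, 0.001], [-0.009, 0.003, -1.0]]
wrist_force: [1.1, 0.3, -0.4]
opening: 0.0153
```

```bash
python3 - <<'E'
from meas import *
for p in([.41,.10,.2],[.41,-.10,.25],[.42,-.20,.25],[.4983,-.2974,.2]): delta(p,49.4)
s=sensors.observe();z=s["position"][2]
f=grab("wrist","wr11")
r=s["orientation"][:,0]*.05;l=s["orientation"][:,1]*.016
c=s["position"]
roi=[c+r+l,c+r-l,c-.6*r-l,c-.6*r+l]
for o in blobs(f,thr=80,z=z+.002,roi=roi): print(*map(float,o))
E
```

```text
turn [-0.002  0.01  -1.033] shift [113.7 -67.7 -47.3] | [0.534  0.1474 0.154 ] [ 1.1  0.3 -0.4] 15.3 j6 18.0 t 28.7
turn [-0.002  0.01  -1.033] shift [  79.2 -264.6  -97.5] | [0.534  0.1474 0.154 ] [ 1.1  0.3 -0.4] 15.3 j6 18.0 t 28.7
turn [-0.002  0.01  -1.033] shift [  52.4 -361.5  -97.5] | [0.534  0.1474 0.154 ] [ 1.1  0.3 -0.4] 15.3 j6 18.0 t 28.7
turn [-0.002  0.01  -1.033] shift [ -40.8 -444.3  -46.9] | [0.534  0.1474 0.154 ] [ 1.1  0.3 -0.4] 15.3 j6 18.0 t 28.7
522.9 149.2 79.0 31.9 -9.7
```

View pics/wr11.png

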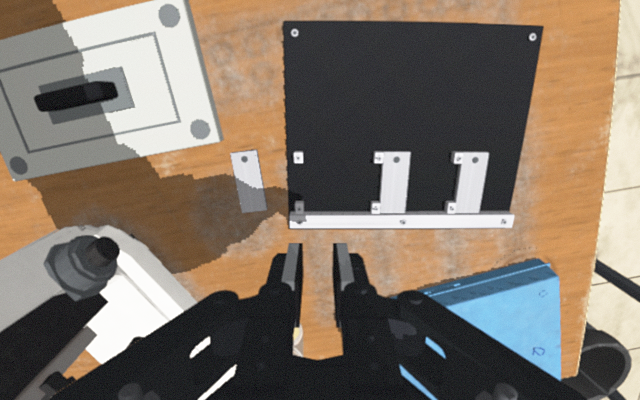

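```bash
cat >> meas.py <<'E'
def patch(f,u0,v0,u1,v1,z,thr=None):
    sub=cv2.cvtColor(f["frame"],cv2.COLOR_RGB2HSV)[v0:v1,u0:u1]
    b=((sub[...,1]<60)&(sub[...,2]>90)).astype(np.uint8)
    c=max(cv2.findContours(b,cv2.RETR_EXTERNAL,cv2.CHAIN_APPROX_NONE)[0],key=cv2.contourArea).reshape(-1,2)+[u0,v0]
    (cx,cy),(a,bb),an=cv2.minAreaRect(p2w(f,c,z)[:,:2].astype(np.float32)*1000)
    ang=an if a>bb else an+90
    return np.round([cx,cy,max(a,bb),min(a,bb),(ang+90)%180-90],1)
E
python3 - <<'E'
from meas import *
f=load("wr11");r=patch(f,222,142,278,222,.006);print(r)
for k,u in((2,(373,148,415,216)),): print(patch(f,*u,.010))
delta([r[0]/1e3,r[1]/1e3,.06],r[4])
E
```

```text
[522.9  84.7  61.1  27.2  -2.8]
[547.1 220.9  65.   40.2  -6.6]
turn [ 0.002  0.006 -0.122] shift [ -0.4 -63.5  91.2] | [0.5327 0.1472 0.1513] [0.4 0.5 0.1] 15.0 j6 18.0 t 28.8
```

```bash
python3 - <<'E'
from meas import *
f=load("wr11")
for z in(0,.03,.1): print(z,p2w(f,[(185,275),(140,232),(60,228),(20,240)],z).round(3).tolist())
t=load("top0")
for z in(.03,.15,.3): print(z,p2w(t,[(297,120),(320,206),(318,180),(335,215)],z).round(3).tolist())
delta([.505,.085,.1],-2.8)
E
```

```text
0 [[0.614, -0.01, 0.0], [0.557, -0.042, 0.0], [0.538, -0.127, 0.0], [0.544, -0.179, 0.0]]
0.03 [[0.598, 0.007, 0.03], [0.547, -0.021, 0.03], [0.53, -0.097, 0.03], [0.535, -0.145, 0.03]]
0.1 [[0.56, 0.048, 0.1], [0.522, 0.027, 0.1], [0.51, -0.029, 0.1], [0.514, -0.064, 0.1]]
0.03 [[0.781, 0.025, 0.03], [0.553, -0.043, 0.03], [0.621, -0.036, 0.03], [0.531, -0.082, 0.03]]
0.15 [[0.74, 0.015, 0.15], [0.537, -0.045, 0.15], [0.597, -0.038, 0.15], [0.517, -0.08, 0.15]]
0.3 [[0.688, 0.004, 0.3], [0.516, -0.048, 0.3], [0.567, -0.042, 0.3], [0.499, -0.077, 0.3]]
turn [ 0.002  0.006 -0.122] shift [ 17.  -66.1  51.1] | [0.5327 0.1472 0.1513] [0.4 0.5 0.1] 15.0 j6 18.0 t 28.8
```

>>> {"method": "drive_tool", "body": {
  "plan": [
    [[0,0,-0.06,0,-30,20,44],[0,0,-0.122,0,-63.5,60,44],[0,0,-0.122,0,-63.5,90,44],[0,0,-0.122,0,-63.5,90,44],[0,0,-0.122,0,-63.5,90,44],[0,0,-0.122,0,-63.5,90,44]]
  ]
}}

```text
time_s: 29.35
position: [0.5208, 0.0849, 0.0594]
orientation: [[-0.999, 0.048, 0.002], [0.048, 0.999, 0.0], [-0.002, 0.0, -1.0]]
wrist_force: [-0.3, 0.4, -0.1]
opening: 0.0442
```

```bash
python3 - <<'E'
from meas import *
f=grab("wrist","wr12")
p=w2p(f,[.5229,.0847,.006])[0];print(p)
for ww in(45,): 
  u,v=p.astype(int);r=patch(f,u-32,v-80,u+32,min(v+70,399),.006);print(r)
delta([.5229,.0847,0],-2.8)
cv2.imwrite("pics/wr12c.png",f["frame"][150:400,180:460,::-1])
E
```

```text
[314.62526778 224.13237769]
[522.3  84.3  60.3  25.7  -3.4]
turn [0.    0.003 0.001] shift [-1.8 -0.2 59.5] | [0.521  0.0849 0.0595] [-0.6 -0.2  0.5] 44.2 j6 4.0 t 29.4
```

View pics/wr12c.png

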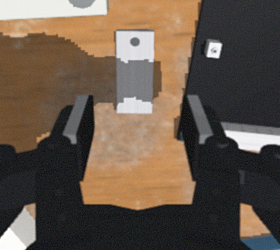

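>>> {"method": "drive_tool", "body": {
  "plan": [
    [[0,0,0,-1.5,-0.5,20,33],[0,0,0,-1.5,-0.5,30,33],[0,0,0,-1.5,-0.5,50,33],[0,0,0,-1.5,-0.5,58.5,33],[0,0,0,-1.5,-0.5,58.5,33],[0,0,0,-1.5,-0.5,58.5,20],[0,0,0,-1.5,-0.5,58.5,20],[0,0,0,-1.5,-0.5,58.5,20],[0,0,0,-1.5,-0.5,58.5,20]]
  ],
  "newtons": 60
}}

```text
time_s: 30.3
position: [0.5215, 0.084, 0.0003]
orientation: [[-0.999, 0.049, 0.001], [0.049, 0.999, 0.0], [-0.001, 0.0, -1.0]]
wrist_force: [-2.2, -1.0, 5.6]
opening: 0.0219
```

>>> {"method": "drive_tool", "body": {
  "plan": [
    [[0,0,0,0,0,-3,20],[0,0,0,0,0,-15,20],[0,0,0,0,0,-40,20],[0,0,0,0,0,-40,20]]
  ]
}}

```text
time_s: 30.7
position: [0.5233, 0.0839, 0.0428]
orientation: [[-0.999, 0.049, 0.005], [0.049, 0.999, 0.0], [-0.005, 0.0, -1.0]]
wrist_force: [-0.4, -0.4, -0.5]
opening: 0.0226
```

```bash
cat >> meas.py <<'E'
def held(f,dz=.0057):
    "coupon in hand: offset from TCP in tool axes mm, and angle deg rel. to tool x; sees the camera-side half (end + sides)"
    s=sensors.observe();R=s["orientation"];c=s["position"]
    P=w2p(f,[c+R@v for v in([.05,.02,-dz],[.05,-.02,-dz],[-.0,-.02,-dz],[.0,.02,-dz])])
    u0,v0=P.min(0).astype(int);u1,v1=P.max(0).astype(int)
    sub=cv2.cvtColor(f["frame"],cv2.COLOR_RGB2HSV)[v0:v1,u0:u1]
    b=((sub[...,1]<60)&(sub[...,2]>90)).astype(np.uint8)
    k=max(cv2.findContours(b,cv2.RETR_EXTERNAL,cv2.CHAIN_APPROX_NONE)[0],key=cv2.contourArea).reshape(-1,2)+[u0,v0]
    w=(p2w(f,k,c[2]+dz)-c)@R*1000
    (cx,cy),(a,bb),an=cv2.minAreaRect(w[:,:2].astype(np.float32))
    print("held part: x",w[:,0].min().round(1),w[:,0].max().round(1),"centre",round(cx,1),round(cy,1),"size",round(a,1),round(bb,1),"ang",round(an,1))
E
python3 - <<'E'
from meas import *
f=grab("wrist","wr13");held(f)
for p in([.42,.03,.2],[.40,-.09,.22],[.42,-.20,.22],[.4983,-.2974,.17]): delta(p,49.4)
E
```

```text
held part: x 0.7 29.1 centre 14.9 1.3 size 39.9 28.4 ang 90.0
turn [-0.001  0.003 -0.911] shift [  99.4  -58.8 -158.8] | [0.5227 0.0839 0.0415] [ 0.4 -0.2 -0.9] 22.6 j6 4.0 t 30.8
turn [-0.001  0.003 -0.911] shift [ 113.4 -179.6 -178.9] | [0.5227 0.0839 0.0415] [ 0.4 -0.2 -0.9] 22.6 j6 4.0 t 30.8
turn [-0.001  0.003 -0.911] shift [  88.1 -288.5 -178.9] | [0.5227 0.0839 0.0415] [ 0.4 -0.2 -0.9] 22.6 j6 4.0 t 30.8
turn [-0.001  0.003 -0.911] shift [   5.3 -382.  -128.6] | [0.5227 0.0839 0.0415] [ 0.4 -0.2 -0.9] 22.6 j6 4.0 t 30.8
```

>>> {"method": "drive_tool", "body": {
  "plan": [
    [[0,0,-0.0,10,-5,-45,20],[0,0,-0.0,40,-25,-85,20],[0,0,-0.0,75,-45,-125,20],[0,0,-0.1,100,-60,-159,20],[0,0,-0.22,105,-100,-168,20],[0,0,-0.35,110,-140,-174,20],[0,0,-0.48,113,-180,-179,20],[0,0,-0.6,105,-220,-179,20],[0,0,-0.75,96,-255,-179,20],[0,0,-0.85,88,-288,-179,20]]
  ]
}}

```text
time_s: 31.75
position: [0.419, -0.2014, 0.2185]
orientation: [[-0.692, -0.722, 0.0], [-0.722, 0.692, -0.0], [0.0, -0.0, -1.0]]
wrist_force: [0.4, 0.5, -1.2]
opening: 0.0229
```

```bash
python3 - <<'E'
from meas import *
for p in([.514,-.278,.2],): delta(p,49.4)
E
```

```text
turn [-0.    -0.    -0.056] shift [ -10.5 -121.6   18.5] | [ 0.419  -0.2014  0.2185] [ 0.4  0.5 -1.2] 22.9 j6 -81.0 t 31.8
```

>>> {"method": "drive_tool", "body": {
  "plan": [
    [[0,0,-0.056,-3,-40,5,20],[0,0,-0.056,-7,-80,10,20],[0,0,-0.056,-10,-121,18,20],[0,0,-0.056,-10,-121,18,20],[0,0,-0.056,-10,-121,18,20],[0,0,-0.056,-10,-121,18,20]]
  ]
}}

```text
time_s: 32.35
position: [0.5123, -0.2759, 0.2004]
orientation: [[-0.654, -0.756, -0.001], [-0.756, 0.654, 0.001], [0.0, 0.001, -1.0]]
wrist_force: [0.5, 0.0, -0.4]
opening: 0.023
```

```bash
python3 - <<'E'
from meas import *
f=grab("wrist","wr14");held(f)
s=sensors.observe();print(s["position"],yaw())
v=f["frame"].copy()
O=np.array([.4983,-.2974]);a=np.radians(49.4);X=np.array([np.cos(a),np.sin(a)]);Y=np.array([-X[1],X[0]])
def rect(cx,cy,hx,hy,z,col):
    P=[[*(O+X*(cx+i*hx)+Y*(cy+j*hy)),z] for i,j in((1,1),(1,-1),(-1,-1),(-1,1))]
    cv2.polylines(v,[w2p(f,P).astype(int)],True,col,1)
rect(0,0,.054,.099,.034,(255,0,0))
for k in(-1,0,1): rect(0,k*.054,.032,.0145,.011,(0,255,0))
cv2.imwrite("pics/wr14.png",v[:,:,::-1])
for p in([.4573,-.2622,.1],[.4573,-.2622,.007]): delta(p,49.4)
E
```

```text
held part: x 0.8 28.3 centre 14.5 1.8 size 27.5 24.3 ang 0.0
[ 0.51238195 -0.27590859  0.20078973] 49.13104949813205
turn [ 0.    -0.    -0.005] shift [ 25.7  50.6 100.8] | [ 0.5124 -0.2759  0.2008] [-0.6 -0.4 -0.7] 22.6 j6 -85.0 t 32.4
turn [ 0.    -0.    -0.005] shift [ 25.7  50.6 193.8] | [ 0.5124 -0.2759  0.2008] [-0.6 -0.4 -0.7] 22.6 j6 -85.0 t 32.4
```

View pics/wr14.png

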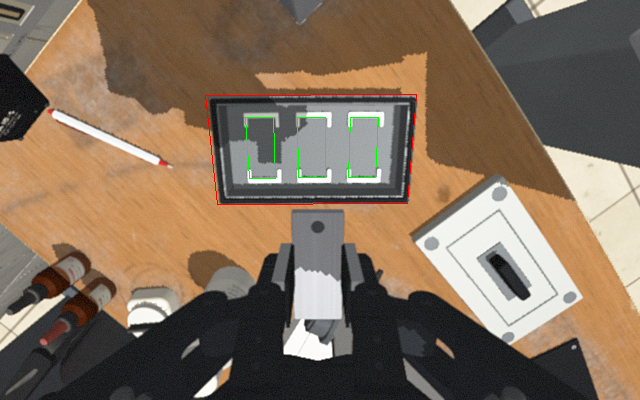

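>>> {"method": "drive_tool", "body": {
  "plan": [
    [[0,0,-0.005,13,25,40,20],[0,0,-0.005,27,49,85,20],[0,0,-0.005,27,49,130,20],[0,0,-0.005,27,49,155,20],[0,0,-0.005,27,49,165,20],[0,0,-0.005,27,49,165,20],[0,0,-0.005,27,49,165,20]]
  ]
}}

```text
time_s: 33.1
position: [0.4592, -0.2654, 0.037]
orientation: [[-0.651, -0.759, 0.002], [-0.759, 0.651, -0.001], [-0.0, -0.002, -1.0]]
wrist_force: [0.2, 0.2, -0.9]
opening: 0.0227
```

```bash
python3 - <<'E'
from meas import *
a=np.radians(49.4);X=np.array([np.cos(a),np.sin(a)]);Y=np.array([-X[1],X[0]])
p=np.array([.4573,-.2622])-X*.0013-Y*.0015
delta([*p,.0075],49.4)
E
```

```text
turn [-0.002  0.     0.   ] shift [ 0.1  2.1 29.5] | [ 0.4592 -0.2654  0.037 ] [ 0.2  0.2 -0.9] 22.7 j6 -87.0 t 33.1
```

>>> {"method": "drive_tool", "body": {
  "plan": [
    [[0,0,0,0,1.5,0,20],[0,0,0,0,1.5,8,20],[0,0,0,0,1.5,15,20],[0,0,0,0,1.5,20,20],[0,0,0,0,1.5,20,20]]
  ]
}}

```text
time_s: 33.6
position: [0.4566, -0.2635, 0.0146]
orientation: [[-0.651, -0.759, -0.001], [-0.759, 0.651, 0.001], [0.0, 0.002, -1.0]]
wrist_force: [1.0, 0.2, -0.1]
opening: 0.0228
```

```bash
python3 - <<'E'
from meas import *
a=np.radians(49.4);X=np.array([np.cos(a),np.sin(a)]);Y=np.array([-X[1],X[0]])
p=np.array([.4573,-.2622])-X*.0013-Y*.0015
delta([*p,.0075],49.4)
f=grab("wrist","wr15");held(f)
cv2.imwrite("pics/wr15.png",cv2.resize(f["frame"][150:400,180:460,::-1],None,fx=2,fy=2))
E
```

```text
turn [ 0.002 -0.    -0.   ] shift [-0.2 -1.2  7.1] | [ 0.4566 -0.2635  0.0146] [ 1.   0.2 -0.1] 22.8 j6 -87.0 t 33.6
held part: x 0.7 41.6 centre 21.1 -0.5 size 43.6 40.8 ang 90.0
```

View pics/wr15.png

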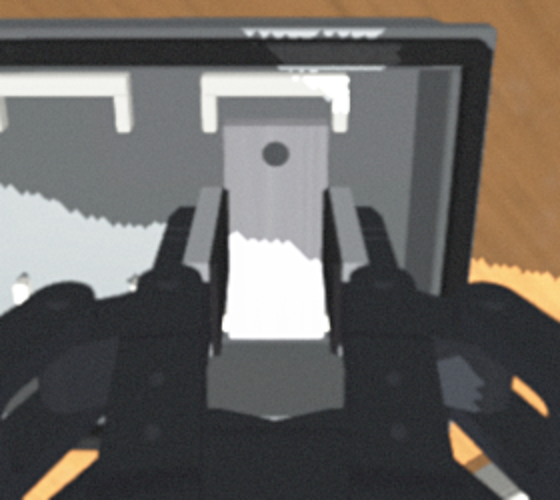

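>>> {"method": "drive_tool", "body": {
  "plan": [
    [[0,0,0,0,-0.5,4,20],[0,0,0,0,-0.5,7,20],[0,0,0,0,-0.5,8,20],[0,0,0,0,-0.5,8,20]]
  ]
}}

```text
time_s: 34.05
position: [0.4574, -0.2643, 0.0073]
orientation: [[-0.651, -0.759, -0.0], [-0.759, 0.651, 0.0], [0.0, 0.0, -1.0]]
wrist_force: [-0.7, -0.9, -0.7]
opening: 0.0221
```

>>> {"method": "drive_tool", "body": {
  "plan": [
    [[0,0,0,0,0,0,33],[0,0,0,0,0,0,33],[0,0,0,0,0,-5,33],[0,0,0,0,0,-35,33],[0,0,0,0,0,-80,33],[0,0,0,0,0,-125,33],[0,0,0,0,0,-170,33],[0,0,0,0,0,-200,33]]
  ]
}}

```text
time_s: 34.85
position: [0.4582, -0.2647, 0.2114]
orientation: [[-0.651, -0.759, 0.003], [-0.759, 0.651, -0.002], [-0.0, -0.004, -1.0]]
wrist_force: [0.1, -1.0, -0.3]
opening: 0.0328
```

```bash
python3 - <<'E'
from meas import *
for p in([.42,-.2,.22],[.40,-.09,.22],[.43,.08,.2],[.5466,.219,.1]): delta(p,-9.5)
E
```

```text
turn [-0.003  0.002  1.028] shift [-24.2  71.1  -8.9] | [ 0.4582 -0.2647  0.2114] [ 0.1 -1.  -0.3] 32.8 j6 -87.0 t 34.9
turn [-0.003  0.002  1.028] shift [-94.8 157.8  -9.2] | [ 0.4582 -0.2647  0.2114] [ 0.1 -1.  -0.3] 32.8 j6 -87.0 t 34.9
turn [-0.003  0.002  1.028] shift [-243.4  245.8   10.5] | [ 0.4582 -0.2647  0.2114] [ 0.1 -1.  -0.3] 32.8 j6 -87.0 t 34.9
turn [-0.003  0.002  1.028] shift [-424.8  248.   110.6] | [ 0.4582 -0.2647  0.2114] [ 0.1 -1.  -0.3] 32.8 j6 -87.0 t 34.9
```

>>> {"method": "drive_tool", "body": {
  "plan": [
    [[0,0,0.05,-10,35,-5,33],[0,0,0.15,-24,71,-9,33],[0,0,0.27,-48,100,-9,33],[0,0,0.4,-72,130,-9,33],[0,0,0.53,-95,158,-9,33],[0,0,0.66,-135,180,-3,38],[0,0,0.78,-175,205,2,42],[0,0,0.9,-210,226,6,42],[0,0,1.02,-243,246,10,42],[0,0,1.028,-285,247,25,42]]
  ]
}}

```text
time_s: 35.85
position: [0.4549, 0.115, 0.184]
orientation: [[-0.986, 0.169, 0.002], [0.169, 0.986, 0.0], [-0.002, 0.001, -1.0]]
wrist_force: [1.1, -1.0, -0.1]
opening: 0.0419
```

```bash
python3 - <<'E'
from meas import *
f=grab("wrist","wr16")
for k in(1,2):
    from plan import corner
    p=w2p(f,[*corner(k,25,16.5),.01])[0];print(k,p)
for o in blobs(f,thr=100,roi=[(.40,.16,.01),(.44,.35,.01),(.60,.33,.01),(.57,.12,.01)]): print(*map(float,o))
for p in([.5465,.2195,.06],[.5465,.2195,.0035]): delta(p,-9.5)
E
```

```text
1 [489.03205911 239.59695717]
2 [424.20516157 240.46738313]
560.2 134.3 25.3 23.1 80.2
558.9 164.5 37.9 11.5 10.3
556.8 263.2 146.7 68.8 80.2
506.4 137.8 12.0 7.1 -14.9
turn [ 0.003  0.002 -0.001] shift [-69.8 113.2 121.5] | [0.4586 0.1191 0.181 ] [ 1.3  1.7 -1.8] 41.7 j6 15.0 t 35.9
turn [ 0.003  0.002 -0.001] shift [-69.7 113.  178. ] | [0.4586 0.1191 0.181 ] [ 1.3  1.7 -1.8] 41.7 j6 15.0 t 35.9
```

>>> {"method": "drive_tool", "body": {
  "plan": [
    [[0,0,0,-23,38,20,42],[0,0,0,-46,76,50,42],[0,0,0,-70,113,90,42],[0,0,0,-70,113,121,42],[0,0,0,-70,113,121,42],[0,0,0,-70,113,121,42],[0,0,0,-70,113,121,42]]
  ]
}}

```text
time_s: 36.6
position: [0.5439, 0.2125, 0.0636]
orientation: [[-0.986, 0.165, 0.002], [0.165, 0.986, 0.0], [-0.002, 0.001, -1.0]]
wrist_force: [0.2, 0.1, -0.3]
opening: 0.042
```

```bash
python3 - <<'E'
from meas import *
delta([.5457,.2193,.0035],-9.5)
E
```

```text
turn [ 0.001  0.002 -0.   ] shift [-0.5  7.  60.1] | [0.5439 0.2125 0.0636] [ 0.2  0.1 -0.3] 42.0 j6 24.0 t 36.6
```

>>> {"method": "drive_tool", "body": {
  "plan": [
    [[0,0,0,-0.5,7,0,42],[0,0,0,-0.5,7,20,42],[0,0,0,-0.5,7,45,42],[0,0,0,-0.5,7,58,42],[0,0,0,-0.5,7,60,42],[0,0,0,-0.5,7,60,20],[0,0,0,-0.5,7,60,20],[0,0,0,-0.5,7,60,20],[0,0,0,-0.5,7,60,20],[0,0,0,-0.5,7,60,20]]
  ]
}}

```text
time_s: 37.6
position: [0.5465, 0.2199, 0.0042]
orientation: [[-0.986, 0.165, 0.004], [0.165, 0.986, 0.001], [-0.004, 0.001, -1.0]]
wrist_force: [-3.4, -1.7, 13.9]
opening: 0.0227
```

>>> {"method": "drive_tool", "body": {
  "plan": [
    [[0,0,0,0,0,-3,20],[0,0,0,0,0,-15,20],[0,0,0,0,0,-45,20],[0,0,0,0,0,-80,20],[0,0,0,0,0,-110,20],[0,0,0,0,0,-110,20]]
  ]
}}

```text
time_s: 38.2
position: [0.5476, 0.2204, 0.1169]
orientation: [[-0.986, 0.165, 0.007], [0.165, 0.986, 0.002], [-0.007, 0.003, -1.0]]
wrist_force: [0.5, -0.3, -0.7]
opening: 0.0228
```

```bash
python3 - <<'E'
from meas import *
f=grab("wrist","wr17");held(f)
for p in([.42,.08,.2],[.40,-.09,.22],[.42,-.20,.22],[.4983,-.2974,.2]): delta(p,49.4)
E
```

```text
held part: x 1.0 30.5 centre 15.8 -0.6 size 29.5 43.7 ang 0.0
turn [-1.000e-03  5.000e-03 -1.028e+00] shift [ 101.2 -158.8  -86.2] | [0.5465 0.22   0.1145] [-0.2  0.9 -1.3] 22.6 j6 24.0 t 38.2
turn [-1.000e-03  5.000e-03 -1.028e+00] shift [  92.8 -329.7 -106.5] | [0.5465 0.22   0.1145] [-0.2  0.9 -1.3] 22.6 j6 24.0 t 38.2
turn [-1.000e-03  5.000e-03 -1.028e+00] shift [  54.9 -434.9 -106.6] | [0.5465 0.22   0.1145] [-0.2  0.9 -1.3] 22.6 j6 24.0 t 38.2
turn [-1.000e-03  5.000e-03 -1.028e+00] shift [ -38.3 -518.1  -86.3] | [0.5465 0.22   0.1145] [-0.2  0.9 -1.3] 22.6 j6 24.0 t 38.2
```

>>> {"method": "drive_tool", "body": {
  "plan": [
    [[0,0,-0.0,30,-40,-30,20],[0,0,-0.0,65,-80,-60,20],[0,0,-0.05,85,-118,-80,20],[0,0,-0.12,101,-158,-90,20],[0,0,-0.22,99,-202,-97,20],[0,0,-0.34,97,-245,-103,20],[0,0,-0.46,95,-288,-106,20],[0,0,-0.58,93,-330,-106,20],[0,0,-0.7,80,-370,-106,20],[0,0,-0.82,67,-405,-106,20]]
  ]
}}

```text
time_s: 39.25
position: [0.4109, -0.1706, 0.2172]
orientation: [[-0.791, -0.612, -0.001], [-0.612, 0.791, 0.0], [0.0, 0.001, -1.0]]
wrist_force: [0.8, 1.0, -1.0]
opening: 0.0225
```

```bash
python3 - <<'E'
from meas import *
a=np.radians(49.4);X=np.array([np.cos(a),np.sin(a)]);Y=np.array([-X[1],X[0]])
p=np.array([.4983,-.2974])+X*.0005-Y*.0015
delta([.44,-.24,.2],49.4);delta([*p,.037],49.4);print(p)
E
```

```text
turn [ 0.001 -0.    -0.204] shift [ 19.4 -72.7  17.1] | [ 0.4109 -0.1706  0.2172] [ 0.8  1.  -1. ] 22.5 j6 -70.0 t 39.2
turn [ 0.001 -0.    -0.204] shift [   7.6 -155.3  180. ] | [ 0.4109 -0.1706  0.2172] [ 0.8  1.  -1. ] 22.5 j6 -70.0 t 39.2
[ 0.49976429 -0.29799653]
```

>>> {"method": "drive_tool", "body": {
  "plan": [
    [[0,0,-0.1,8,-40,10,20],[0,0,-0.204,16,-80,25,20],[0,0,-0.204,12,-118,55,20],[0,0,-0.204,8,-155,90,20],[0,0,-0.204,8,-155,130,20],[0,0,-0.204,8,-155,165,20],[0,0,-0.204,8,-155,172,20],[0,0,-0.204,8,-155,172,20],[0,0,-0.204,8,-155,172,20],[0,0,-0.204,8,-155,172,20]]
  ]
}}

```text
time_s: 40.25
position: [0.501, -0.2974, 0.0476]
orientation: [[-0.654, -0.757, 0.003], [-0.757, 0.654, -0.002], [-0.0, -0.003, -1.0]]
wrist_force: [0.4, -0.1, -0.7]
opening: 0.0228
```

```bash
cat > box.py <<'E'
from meas import *
import sys
a=np.radians(49.4);X=np.array([np.cos(a),np.sin(a)]);Y=np.array([-X[1],X[0]])
k=float(sys.argv[1]);dx=float(sys.argv[2])/1e3
p=np.array([.4983,-.2974])+Y*.054*k+X*dx-Y*.0015
delta([*p,float(sys.argv[3])],49.4)
E
python3 box.py 0 .5 .0075
```

```text
turn [-0.003  0.    -0.004] shift [ 1.2  0.7 40.1] | [ 0.501  -0.2974  0.0476] [ 0.4 -0.1 -0.7] 22.8 j6 -87.0 t 40.2
```

>>> {"method": "drive_tool", "body": {
  "plan": [
    [[0,0,-0.004,1,0.7,10,20],[0,0,-0.004,1,0.7,20,20],[0,0,-0.004,1,0.7,28,20],[0,0,-0.004,1,0.7,30,20],[0,0,-0.004,1,0.7,30,20]]
  ]
}}

```text
time_s: 40.75
position: [0.4983, -0.2967, 0.0148]
orientation: [[-0.651, -0.759, -0.001], [-0.759, 0.651, 0.001], [0.0, 0.001, -1.0]]
wrist_force: [1.2, 0.2, -1.1]
opening: 0.0228
```

```bash
python3 box.py 0 .5 .0075; python3 - <<'E'
from meas import *
f=grab("wrist","wr18");held(f)
cv2.imwrite("pics/wr18.png",cv2.resize(f["frame"][150:400,180:460,::-1],None,fx=2,fy=2))
E
```

```text
turn [ 0.001 -0.    -0.   ] shift [ 0.  -2.   7.3] | [ 0.4983 -0.2967  0.0148] [ 1.2  0.2 -1.1] 22.8 j6 -87.0 t 40.8
held part: x 0.8 43.9 centre 22.3 -0.4 size 43.6 43.1 ang 90.0
```

View pics/wr18.png

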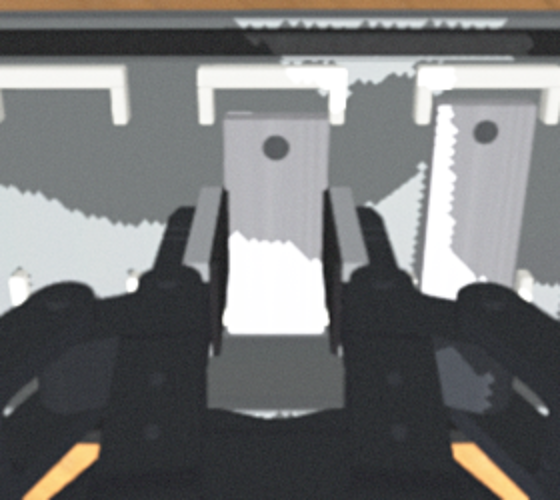

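>>> {"method": "drive_tool", "body": {
  "plan": [
    [[0,0,0,0,-0.8,4,20],[0,0,0,0,-0.8,7,20],[0,0,0,0,-0.8,8,20],[0,0,0,0,-0.8,8,20]]
  ]
}}

```text
time_s: 41.2
position: [0.4991, -0.2979, 0.0074]
orientation: [[-0.651, -0.759, -0.0], [-0.759, 0.651, -0.001], [0.001, -0.0, -1.0]]
wrist_force: [-2.0, -1.9, -1.7]
opening: 0.0226
```

>>> {"method": "drive_tool", "body": {
  "plan": [
    [[0,0,0,0,0,0,35],[0,0,0,0,0,0,35],[0,0,0,0,0,-5,35],[0,0,0,0,0,-35,35],[0,0,0,0,0,-80,35],[0,0,0,0,0,-125,35],[0,0,0,0,0,-170,35],[0,0,0,0,0,-200,35],[0,0,0,0,0,-200,35]]
  ]
}}

```text
time_s: 42.1
position: [0.5014, -0.2989, 0.2128]
orientation: [[-0.651, -0.759, 0.007], [-0.759, 0.651, -0.005], [-0.001, -0.008, -1.0]]
wrist_force: [0.7, -0.2, 0.7]
opening: 0.035
```

```bash
python3 - <<'E'
from meas import *
for p in([.42,-.2,.22],[.40,-.09,.22],[.43,.08,.2],[.5577,.2924,.1]): delta(p,-9.5)
E
```

```text
turn [-0.007  0.005  1.028] shift [-22.1 126.1  -8.3] | [ 0.5014 -0.2989  0.2128] [ 0.7 -0.2  0.7] 35.0 j6 -87.0 t 42.1
turn [-0.007  0.005  1.028] shift [-92.7 212.8  -8.9] | [ 0.5014 -0.2989  0.2128] [ 0.7 -0.2  0.7] 35.0 j6 -87.0 t 42.1
turn [-0.007  0.005  1.028] shift [-241.3  300.8   10.5] | [ 0.5014 -0.2989  0.2128] [ 0.7 -0.2  0.7] 35.0 j6 -87.0 t 42.1
turn [-0.007  0.005  1.028] shift [-485.6  342.8  110.3] | [ 0.5014 -0.2989  0.2128] [ 0.7 -0.2  0.7] 35.0 j6 -87.0 t 42.1
```

>>> {"method": "drive_tool", "body": {
  "plan": [
    [[0,0,0.05,-8,42,-4,35],[0,0,0.12,-15,84,-8,35],[0,0,0.2,-22,126,-8,35],[0,0,0.32,-45,155,-9,35],[0,0,0.44,-69,184,-9,35],[0,0,0.56,-93,213,-9,35],[0,0,0.68,-130,235,-4,42],[0,0,0.8,-167,257,0,42],[0,0,0.92,-204,279,5,42],[0,0,1.02,-241,300,10,42]]
  ]
}}

```text
time_s: 43.1
position: [0.428, 0.0824, 0.1973]
orientation: [[-0.987, 0.162, 0.0], [0.162, 0.987, 0.0], [-0.0, 0.0, -1.0]]
wrist_force: [1.1, -1.3, 0.2]
opening: 0.042
```

```bash
python3 - <<'E'
from meas import *
for p in([.5577,.2924,.1],): delta(p,-9.5)
E
```

```text
turn [0.    0.    0.003] shift [-93.8 228.3  97.3] | [0.428  0.0824 0.1973] [ 1.1 -1.3  0.2] 42.0 j6 11.0 t 43.1
```

>>> {"method": "drive_tool", "body": {
  "plan": [
    [[0,0,0.003,-18,45,10,42],[0,0,0.003,-36,90,25,42],[0,0,0.003,-55,135,45,42],[0,0,0.003,-74,180,70,42],[0,0,0.003,-94,228,97,42],[0,0,0.003,-94,228,120,42],[0,0,0.003,-94,228,130,42],[0,0,0.003,-94,228,130,42],[0,0,0.003,-94,228,130,42],[0,0,0.003,-94,228,130,42]]
  ]
}}

```text
time_s: 44.1
position: [0.5576, 0.2906, 0.0692]
orientation: [[-0.987, 0.161, 0.002], [0.161, 0.987, 0.001], [-0.002, 0.001, -1.0]]
wrist_force: [0.1, 0.5, 0.5]
opening: 0.0421
```

```bash
python3 - <<'E'
from meas import *
from plan import corner
delta([.558,.2924,.0035],-9.5)
f=grab("wrist","wr19");c=corner(1,25,16.5);g=cv2.cvtColor(f["frame"],cv2.COLOR_RGB2GRAY)
from plan import corner
# coupon still in corner? brightness along its near half and beside it
for x in(-10,0,5,10,20):
    print(x,[int(g[tuple(w2p(f,[*corner(1,x,y),.01])[0].astype(int)[::-1])]) for y in(0,6,10,16,24,28,34)])
E
```

```text
turn [0.001 0.002 0.004] shift [ 0.1  1.8 65.7] | [0.5576 0.2906 0.0692] [0.1 0.5 0.5] 42.1 j6 30.0 t 44.1
-10 [54, 56, 56, 51, 53, 51, 51]
0 [230, 227, 229, 178, 228, 234, 48]
5 [248, 229, 229, 119, 229, 226, 46]
10 [54, 232, 231, 233, 228, 234, 50]
20 [36, 231, 230, 232, 229, 234, 48]
```

Coupon is still squared (edges at y≈4..29 of its corner). Grasp it.

>>> {"method": "drive_tool", "body": {
  "plan": [
    [[0,0,0.003,0,1.8,10,42],[0,0,0.003,0,1.8,30,42],[0,0,0.003,0,1.8,52,42],[0,0,0.003,0,1.8,64,42],[0,0,0.003,0,1.8,65.5,42],[0,0,0.003,0,1.8,65.5,20],[0,0,0.003,0,1.8,65.5,20],[0,0,0.003,0,1.8,65.5,20],[0,0,0.003,0,1.8,65.5,20],[0,0,0.003,0,1.8,65.5,20]]
  ]
}}

```text
time_s: 45.15
position: [0.5586, 0.2933, 0.0042]
orientation: [[-0.987, 0.163, 0.003], [0.163, 0.987, 0.001], [-0.003, 0.002, -1.0]]
wrist_force: [-3.1, -1.5, 16.1]
opening: 0.0226
```

>>> {"method": "drive_tool", "body": {
  "plan": [
    [[0,0,0,0,0,-3,20],[0,0,0,0,0,-15,20],[0,0,0,0,0,-45,20],[0,0,0,0,0,-80,20],[0,0,0,0,0,-110,20],[0,0,0,0,0,-110,20]]
  ]
}}

```text
time_s: 45.75
position: [0.5599, 0.2938, 0.1171]
orientation: [[-0.987, 0.163, 0.007], [0.163, 0.987, 0.003], [-0.006, 0.004, -1.0]]
wrist_force: [0.7, 0.3, -0.1]
opening: 0.0228
```

```bash
python3 - <<'E'
from meas import *
f=grab("wrist","wr20");held(f)
for p in([.43,.10,.2],[.40,-.09,.22],[.42,-.20,.22]): delta(p,49.4)
E
```

```text
held part: x 1.0 29.5 centre 15.3 -0.4 size 28.5 43.7 ang 0.1
turn [-0.     0.005 -1.026] shift [  95.1 -211.7  -86.1] | [0.5588 0.2934 0.1147] [ 0.  -0.4 -1.5] 23.1 j6 30.0 t 45.8
turn [-0.     0.005 -1.026] shift [  93.7 -404.  -106.5] | [0.5588 0.2934 0.1147] [ 0.  -0.4 -1.5] 23.1 j6 30.0 t 45.8
turn [-0.     0.005 -1.026] shift [  56.  -509.2 -106.6] | [0.5588 0.2934 0.1147] [ 0.  -0.4 -1.5] 23.1 j6 30.0 t 45.8
```

>>> {"method": "drive_tool", "body": {
  "plan": [
    [[0,0,0,20,-44,-30,20],[0,0,0,42,-86,-55,20],[0,0,-0.04,62,-128,-75,20],[0,0,-0.1,80,-170,-86,20],[0,0,-0.18,95,-212,-92,20],[0,0,-0.26,95,-258,-97,20],[0,0,-0.36,95,-305,-103,20],[0,0,-0.48,94,-354,-106,20],[0,0,-0.6,94,-400,-106,20],[0,0,-0.72,80,-440,-106,20]]
  ]
}}

```text
time_s: 46.8
position: [0.4043, -0.1255, 0.2175]
orientation: [[-0.853, -0.523, -0.002], [-0.523, 0.853, 0.001], [0.001, 0.002, -1.0]]
wrist_force: [0.9, 0.6, 0.3]
opening: 0.0228
```

```bash
python3 - <<'E'
from meas import *
for p in([.42,-.20,.22],[.5,-.30,.2]): delta(p,49.4)
E
python3 box.py -1 -.5 .045
```

```text
turn [ 0.002 -0.001 -0.312] shift [ 25.6 -71.7  -2.6] | [ 0.4043 -0.1255  0.2175] [0.9 0.6 0.3] 22.8 j6 -59.0 t 46.8
turn [ 0.002 -0.001 -0.312] shift [   9.6 -198.8   17.2] | [ 0.4043 -0.1255  0.2175] [0.9 0.6 0.3] 22.8 j6 -59.0 t 46.8
turn [ 0.002 -0.001 -0.312] shift [  -7.  -249.   172.1] | [ 0.4043 -0.1255  0.2175] [0.9 0.6 0.3] 22.8 j6 -59.0 t 46.8
```

>>> {"method": "drive_tool", "body": {
  "plan": [
    [[0,0,-0.1,13,-36,0,20],[0,0,-0.2,25,-72,0,20],[0,0,-0.312,20,-115,8,20],[0,0,-0.312,14,-160,15,20],[0,0,-0.312,6,-205,40,20],[0,0,-0.312,-7,-249,75,20],[0,0,-0.312,-7,-249,115,20],[0,0,-0.312,-7,-249,155,20],[0,0,-0.312,-7,-249,170,20],[0,0,-0.312,-7,-249,170,20]]
  ]
}}

```text
time_s: 47.8
position: [0.5389, -0.3317, 0.0439]
orientation: [[-0.654, -0.756, -0.006], [-0.756, 0.654, 0.005], [0.0, 0.008, -1.0]]
wrist_force: [-0.4, -0.0, -1.4]
opening: 0.0229
```

>>> {"method": "drive_tool", "body": {
  "plan": [
    [[0,0,0,0,0,0,20],[0,0,0,0,0,0,20]]
  ]
}}

```text
time_s: 48.0
position: [0.5423, -0.3341, 0.0494]
orientation: [[-0.654, -0.756, 0.002], [-0.756, 0.654, -0.001], [-0.0, -0.002, -1.0]]
wrist_force: [-0.7, 0.1, -1.0]
opening: 0.0227
```

```bash
python3 box.py -1 -.5 .0075
```

```text
turn [-0.002  0.    -0.005] shift [ 1.3  1.8 41.9] | [ 0.5423 -0.3341  0.0494] [-0.7  0.1 -1. ] 22.7 j6 -87.0 t 48.0
```

>>> {"method": "drive_tool", "body": {
  "plan": [
    [[0,0,-0.005,1,1,10,20],[0,0,-0.005,1,1,20,20],[0,0,-0.005,1,1,28,20],[0,0,-0.005,1,1,32,20],[0,0,-0.005,1,1,32,20],[0,0,-0.005,1,1,32,20],[0,0,-0.005,1,1,32,20]]
  ]
}}

```text
time_s: 48.7
position: [0.5404, -0.3339, 0.0164]
orientation: [[-0.65, -0.76, 0.0], [-0.76, 0.65, -0.0], [-0.0, -0.001, -1.0]]
wrist_force: [0.3, -0.1, 0.4]
opening: 0.0228
```

```bash
python3 box.py -1 -.5 .0075; python3 - <<'E'
from meas import *
f=grab("wrist","wr21")
g=cv2.cvtColor(f["frame"],cv2.COLOR_RGB2GRAY)
f2=load("wr18");g2=cv2.cvtColor(f2["frame"],cv2.COLOR_RGB2GRAY)
for n,h in(("new",g),("old",g2)):
    for r in(200,206,212,222): print(n,r,h[r,270:360].tolist()) if r in(206,212) else None
E
```

```text
turn [-0.001  0.     0.   ] shift [0.2 0.2 8.9] | [ 0.5404 -0.3339  0.0164] [ 0.3 -0.1  0.4] 22.8 j6 -88.0 t 48.7
new 206 [113, 112, 115, 114, 112, 113, 114, 110, 109, 111, 111, 112, 106, 127, 179, 231, 235, 232, 233, 234, 222, 168, 129, 112, 111, 111, 113, 116, 116, 114, 115, 106, 111, 115, 113, 111, 115, 115, 113, 115, 112, 108, 113, 113, 112, 113, 114, 116, 109, 117, 116, 113, 117, 113, 115, 110, 116, 111, 115, 112, 111, 112, 116, 112, 110, 113, 111, 112, 114, 115, 114, 114, 109, 113, 116, 109, 107, 114, 151, 198, 229, 231, 233, 234, 231, 211, 143, 110, 106, 109]
new 212 [111, 113, 112, 114, 109, 109, 109, 111, 109, 109, 111, 110, 105, 108, 131, 169, 191, 196, 196, 191, 162, 135, 147, 162, 160, 161, 165, 170, 168, 165, 162, 167, 165, 163, 166, 164, 159, 164, 162, 162, 163, 165, 165, 171, 171, 168, 167, 165, 169, 169, 161, 165, 162, 162, 161, 160, 162, 162, 169, 160, 168, 164, 162, 159, 161, 165, 163, 164, 160, 164, 162, 166, 163, 167, 148, 113, 107, 111, 122, 154, 187, 194, 196, 191, 188, 159, 115, 111, 109, 110]
old 206 [127, 124, 121, 125, 126, 121, 124, 125, 133, 183, 245, 248, 245, 246, 247, 240, 205, 154, 125, 125, 128, 123, 130, 147, 170, 171, 174, 170, 170, 171, 170, 171, 173, 171, 173, 164, 146, 137, 136, 132, 137, 136, 134, 137, 135, 139, 137, 137, 137, 140, 139, 139, 136, 136, 137, 139, 136, 136, 135, 138, 133, 136, 138, 136, 132, 136, 134, 136, 132, 135, 139, 137, 135, 137, 179, 232, 255, 255, 255, 251, 246, 236, 158, 119, 126, 125, 123, 123, 123, 124]
old 212 [127, 125, 124, 126, 126, 129, 129, 123, 125, 130, 149, 174, 176, 175, 172, 169, 140, 118, 122, 125, 127, 143, 176, 179, 180, 183, 181, 180, 182, 183, 184, 183, 182, 181, 185, 183, 181, 179, 180, 183, 184, 185, 185, 184, 186, 190, 187, 187, 182, 186, 182, 183, 183, 182, 184, 186, 179, 181, 180, 180, 183, 181, 177, 180, 184, 181, 184, 181, 179, 180, 183, 185, 185, 180, 161, 149, 171, 175, 175, 176, 168, 141, 124, 119, 125, 122, 126, 125, 123, 128]
```

>>> {"method": "drive_tool", "body": {
  "plan": [
    [[0,0,0,0,0.6,4,20],[0,0,0,0,0.6,8,20],[0,0,0,0,0.6,9.5,20],[0,0,0,0,0.6,9.5,20]]
  ]
}}

```text
time_s: 49.15
position: [0.5395, -0.3332, 0.0063]
orientation: [[-0.65, -0.76, -0.0], [-0.76, 0.65, 0.0], [0.0, 0.0, -1.0]]
wrist_force: [-1.7, 1.1, -0.8]
opening: 0.0226
```

```bash
python3 box.py -1 -.5 .0075; python3 - <<'E'
from meas import *
f=grab("wrist","wr22")
g=cv2.cvtColor(f["frame"],cv2.COLOR_RGB2GRAY)
for n,c in (("new",320),):
    print(n,g[180:225,c].tolist())
print("old",cv2.cvtColor(load("wr18")["frame"],cv2.COLOR_RGB2GRAY)[180:225,312].tolist())
E
```

```text
turn [ 0. -0.  0.] shift [ 0.1 -1.  -1.2] | [ 0.5395 -0.3332  0.0063] [-1.7  1.1 -0.8] 22.6 j6 -88.0 t 49.1
new [64, 60, 57, 59, 59, 63, 90, 95, 114, 181, 201, 224, 236, 237, 238, 236, 236, 235, 235, 238, 232, 159, 114, 107, 113, 117, 112, 128, 132, 133, 141, 162, 169, 166, 171, 165, 168, 170, 158, 116, 80, 83, 90, 84, 88]
old [109, 136, 183, 211, 231, 246, 249, 246, 247, 247, 246, 246, 248, 239, 156, 122, 120, 124, 127, 127, 121, 127, 123, 127, 123, 126, 134, 141, 142, 154, 180, 188, 185, 184, 182, 186, 185, 189, 184, 174, 140, 111, 102, 102, 102]
```

>>> {"method": "drive_tool", "body": {
  "plan": [
    [[0,0,0,0,0,-0.5,33],[0,0,0,0,0,-0.5,33],[0,0,0,0,0,-5,33],[0,0,0,0,0,-35,33],[0,0,0,0,0,-80,33],[0,0,0,-12,12,-125,33],[0,0,0,-25,25,-170,33],[0,0,0,-25,45,-200,33],[0,0,0,-25,45,-200,33],[0,0,0,-25,45,-200,33]]
  ]
}}

```text
time_s: 50.2
position: [0.5221, -0.2851, 0.2076]
orientation: [[-0.65, -0.76, 0.002], [-0.76, 0.65, -0.001], [-0.0, -0.002, -1.0]]
wrist_force: [-0.2, 0.3, 0.4]
opening: 0.0333
```

```bash
python3 - <<'E'
from meas import *
s=sensors.observe();print(s["position"])
f=grab("wrist","wr23")
v=f["frame"].copy()
O=np.array([.4983,-.2974]);a=np.radians(49.4);X=np.array([np.cos(a),np.sin(a)]);Y=np.array([-X[1],X[0]])
u=w2p(f,[[*(O+X*i*.06+Y*j*.1),.034] for i in(-1,1) for j in(-1,1)]);u0,v0=np.clip(u.min(0).astype(int)-5,0,None);u1,v1=u.max(0).astype(int)+5
for k in(-1,0,1):
    P=[[*(O+X*i*.030+Y*(k*.054+j*.0125)),.012] for i,j in((1,1),(1,-1),(-1,-1),(-1,1))]
    print(k,w2p(f,P).round(0).tolist())
print(u0,v0,u1,v1)
cv2.imwrite("pics/wr23.png",cv2.resize(v[v0:v1,u0:u1,::-1],None,fx=3,fy=3)[:600,:800])
for p in([.42,-.2,.25],[.40,-.1,.25],[.40,-.035,.22]): delta(p,-90)
E
```

```text
[ 0.52213707 -0.28514313  0.20757186]
-1 [[287.0, 175.0], [265.0, 175.0], [262.0, 119.0], [286.0, 119.0]]
0 [[336.0, 175.0], [314.0, 175.0], [314.0, 119.0], [338.0, 119.0]]
1 [[385.0, 175.0], [363.0, 175.0], [365.0, 120.0], [389.0, 120.0]]
216 84 435 212
turn [-0.    -0.    -0.708] shift [  1.6 132.6 -43.7] | [ 0.5217 -0.2851  0.2063] [0.1 0.5 0.7] 32.8 j6 -85.0 t 50.2
turn [-0.    -0.    -0.708] shift [-61.4 212.8 -43.7] | [ 0.5217 -0.2851  0.2063] [0.1 0.5 0.7] 32.8 j6 -85.0 t 50.2
turn [-0.    -0.    -0.708] shift [-110.7  255.1  -13.7] | [ 0.5217 -0.2851  0.2063] [0.1 0.5 0.7] 32.8 j6 -85.0 t 50.2
```

View pics/wr23.png

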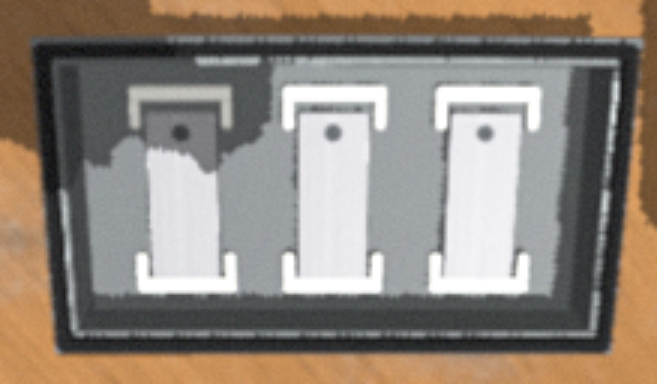

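>>> {"method": "drive_tool", "body": {
  "plan": [
    [[0,0,0.14,0,40,-20,45],[0,0,0.28,0,80,-35,45],[0,0,0.42,1,120,-44,45],[0,0,0.56,2,133,-44,45],[0,0,0.7,-18,160,-44,45],[0,0,0.84,-40,187,-44,45],[0,0,0.98,-61,213,-44,45],[0,0,1.12,-80,230,-35,45],[0,0,1.26,-100,245,-25,45],[0,0,1.4,-110,255,-14,45]]
  ]
}}

```text
time_s: 51.25
position: [0.3994, -0.0342, 0.2192]
orientation: [[-0.856, 0.516, -0.002], [0.516, 0.856, 0.001], [0.002, -0.0, -1.0]]
wrist_force: [-0.5, -0.8, 0.2]
opening: 0.0449
```

```bash
python3 - <<'E'
from h import *
s=sensors.observe();R=s["orientation"]
print(yaw(),s["qpos"][5], Ro.from_matrix(R.T@Rdown(-90)).as_rotvec(),R.T@(np.array([.42,-.055,.2])-s["position"])*1000,s["position"])
E
```

```text
-31.084669126247267 15.693005385971375 [-1.01707714e-03 -1.51721314e-03  1.02826612e+00] [-28.41989405  -7.14983236  19.14626635] [ 0.39938246 -0.03421859  0.21919479]
```

>>> {"method": "drive_tool", "body": {
  "plan": [
    [[0,0,0.14,-10,-3,10,45],[0,0,0.28,-28,-7,19,45],[0,0,0.42,-28,-7,19,45],[0,0,0.56,-28,-7,19,45],[0,0,0.7,-28,-7,19,45],[0,0,0.84,-28,-7,19,45],[0,0,0.98,-28,-7,19,45],[0,0,1.028,-28,-7,19,45],[0,0,1.028,-28,-7,19,45],[0,0,1.028,-28,-7,19,45]]
  ]
}}

```text
time_s: 52.25
position: [0.4198, -0.056, 0.2007]
orientation: [[-0.007, 1.0, -0.002], [1.0, 0.007, 0.0], [0.0, -0.002, -1.0]]
wrist_force: [-0.1, 0.5, -0.2]
opening: 0.0446
```

```bash
cat > lid.py <<'E'
from h import *
def lid(f,z,top):
    hsv=cv2.cvtColor(f["frame"],cv2.COLOR_RGB2HSV)
    b=((hsv[...,1]<60)&(hsv[...,2]>110)).astype(np.uint8)
    n,l,st,ce=cv2.connectedComponentsWithStats(b)
    for i in np.argsort(-st[1:,4])[:4]+1:
        c=max(cv2.findContours((l==i).astype(np.uint8),cv2.RETR_EXTERNAL,cv2.CHAIN_APPROX_NONE)[0],key=len)
        r=cv2.minAreaRect(p2w(f,c.reshape(-1,2),z)[:,:2].astype(np.float32)*1000)
        if top or 90<min(r[1])<150: print(st[i],np.round(r[0],1),np.round(r[1],1),round(r[2],1))
E
python3 - <<'E'
from lid import *
lid(grab("wrist","wr24"),.016,False)
for p in([.4212,-.0369,.07],[.4212,-.0369,.0225]): delta(p,-90)
E
```

```text
[  466    93   174   130 10458] [685.8 -49.8] [189.5 123.8] 23.9
turn [-0.001 -0.     0.007] shift [ 19.    1.6 130.9] | [ 0.4199 -0.056   0.2009] [ 0.2  0.3 -0.3] 45.2 j6 72.0 t 52.3
turn [-0.001 -0.     0.007] shift [ 19.    1.7 178.4] | [ 0.4199 -0.056   0.2009] [ 0.2  0.3 -0.3] 45.2 j6 72.0 t 52.3
```

```bash
python3 - <<'E'
from lid import *
f=load("wr24");h=cv2.cvtColor(f["frame"],cv2.COLOR_RGB2HSV)
def comps(b,z,lo,hi):
    n,l,st,ce=cv2.connectedComponentsWithStats(b.astype(np.uint8))
    for i in range(1,n):
        if lo<st[i,4]<hi:
            c=max(cv2.findContours((l==i).astype(np.uint8),cv2.RETR_EXTERNAL,cv2.CHAIN_APPROX_NONE)[0],key=len)
            r=cv2.minAreaRect(p2w(f,c.reshape(-1,2),z)[:,:2].astype(np.float32)*1000)
            print(st[i],np.round(r[0],1),np.round(r[1],1),round(r[2],1))
m=np.zeros(h.shape[:2],np.uint8);P=w2p(f,[[.33,-.17,.016],[.52,-.17,.016],[.52,.09,.016],[.33,.09,.016]]);print(P.round())
cv2.fillPoly(m,[P.astype(int)],1)
print("lid");comps((h[...,1]<70)&(h[...,2]>75)&(m>0),.016,800,90000)
print("bar");comps((h[...,2]<45)&(m>0),.04,100,90000)
E
```

```text
[[242. 269.]
 [402. 270.]
 [426.  26.]
 [224.  24.]]
lid
[  247    46   142   224 22628] [419.6 -49.3] [166.6 239.7] 0.1
bar
[313 128  13  60 605] [420.2 -33.2] [12. 58.] 0.5
[261 246  11  23 165] [ 363.9 -141.4] [27.2 11. ] 87.7
[363 246  12  24 183] [ 474.6 -141. ] [12.  28.5] 3.2
```

>>> {"method": "drive_tool", "body": {
  "plan": [
    [[0,0,0.006,10,1,45,45],[0,0,0.006,19,1.5,90,45],[0,0,0.006,19,1.5,130,45],[0,0,0.006,19,1.5,160,45],[0,0,0.006,19,1.5,160,45],[0,0,0.006,19,1.5,160,45]]
  ]
}}

```text
time_s: 52.9
position: [0.4213, -0.0369, 0.0418]
orientation: [[0.0, 1.0, -0.001], [1.0, -0.0, 0.0], [0.0, -0.001, -1.0]]
wrist_force: [0.7, -0.7, -0.2]
opening: 0.0447
```

```bash
python3 - <<'E'
from h import *
delta([.4210,-.0371,.0245],-90)
E
```

```text
turn [-0.001 -0.    -0.   ] shift [-0.2 -0.3 17.3] | [ 0.4213 -0.0369  0.0418] [ 0.7 -0.7 -0.2] 44.7 j6 75.0 t 52.9
```

>>> {"method": "drive_tool", "body": {
  "plan": [
    [[0,0,0,-0.2,-0.3,10,45],[0,0,0,-0.2,-0.3,16.5,45],[0,0,0,-0.2,-0.3,16.5,45],[0,0,0,-0.2,-0.3,16.5,8],[0,0,0,-0.2,-0.3,16.5,8],[0,0,0,-0.2,-0.3,16.5,8],[0,0,0,-0.2,-0.3,16.5,8],[0,0,0,-0.2,-0.3,16.5,8],[0,0,0,-0.2,-0.3,16.5,8]]
  ],
  "newtons": 60
}}

```text
time_s: 53.8
position: [0.4215, -0.0372, 0.0256]
orientation: [[0.001, 1.0, 0.001], [1.0, -0.001, -0.0], [-0.0, 0.001, -1.0]]
wrist_force: [-1.9, 0.3, 6.2]
opening: 0.0124
```

>>> {"method": "drive_tool", "body": {
  "plan": [
    [[0,0,0,0,0,-10,8],[0,0,0,0,0,-40,8],[0,0,0,0,0,-80,8],[0,0,0,0,0,-115,8],[0,0,0,0,0,-115,8]]
  ]
}}

```text
time_s: 54.3
position: [0.424, -0.0378, 0.1446]
orientation: [[0.0, 1.0, 0.007], [1.0, -0.0, -0.002], [-0.002, 0.007, -1.0]]
wrist_force: [0.4, -0.7, 0.0]
opening: 0.0124
```

```bash
python3 - <<'E'
from h import *
for p in ([.38,-.22,.14],[.4996,-.2988,.13]):delta(p,-40.6)
E
```

```text
turn [ 0.006  0.005 -0.863] shift [-182.2  -44.     4.6] | [ 0.424  -0.0378  0.1446] [ 0.4 -0.7  0. ] 12.4 j6 75.0 t 54.3
turn [ 0.006  0.005 -0.863] shift [-260.9   75.6   15.7] | [ 0.424  -0.0378  0.1446] [ 0.4 -0.7  0. ] 12.4 j6 75.0 t 54.3
```

>>> {"method": "drive_tool", "body": {
  "plan": [
    [[0,0,0,-40,-15,4,8],[0,0,0,-80,-30,4,8],[0,0,0,-120,-40,4,8],[0,0,-0.14,-155,-44,4,8],[0,0,-0.28,-182,-44,4,8],[0,0,-0.42,-182,-44,4,8],[0,0,-0.56,-182,-44,4,8],[0,0,-0.7,-182,-44,4,8],[0,0,-0.83,-200,-16,8,8],[0,0,-0.863,-220,13,12,8]]
  ]
}}

```text
time_s: 55.3
position: [0.4342, -0.2571, 0.1279]
orientation: [[-0.762, 0.647, -0.0], [0.647, 0.762, 0.0], [0.0, 0.0, -1.0]]
wrist_force: [0.9, -0.6, -0.2]
opening: 0.0122
```

```bash
python3 - <<'E'
from h import *
for p in ([.4996,-.2988,.085],):delta(p,-40.6)
E
```

```text
turn [ 0.    -0.     0.005] shift [-76.9  10.5  42.9] | [ 0.4342 -0.2571  0.1279] [ 0.9 -0.6 -0.2] 12.2 j6 1.0 t 55.3
```

>>> {"method": "drive_tool", "body": {
  "plan": [
    [[0,0,0.004,-38,5,5,8],[0,0,0.004,-77,10.5,20,8],[0,0,0.004,-77,10.5,42,8],[0,0,0.004,-77,10.5,55,8],[0,0,0.004,-77,10.5,55,8],[0,0,0.004,-77,10.5,55,8],[0,0,0.004,-77,10.5,55,8]]
  ]
}}

```text
time_s: 56.0
position: [0.4995, -0.2994, 0.0742]
orientation: [[-0.757, 0.654, 0.001], [0.654, 0.757, -0.001], [-0.001, 0.0, -1.0]]
wrist_force: [0.0, 0.7, -1.3]
opening: 0.0124
```

```bash
python3 - <<'E'
from h import *
for p in ([.4996,-.2988,.0505],):delta(p,-40.6)
f=grab("wrist","wr25");h=cv2.cvtColor(f["frame"],cv2.COLOR_RGB2HSV)
s=sensors.observe();R=s["orientation"];c=s["position"];z=c[2]-.0256+.016
b=((h[...,1]<60)&(h[...,2]>110)).astype(np.uint8)
n,l,st,ce=cv2.connectedComponentsWithStats(b)
for i in np.argsort(-st[1:,4])[:5]+1:
    ys,xs=np.where(l==i);w=(p2w(f,np.c_[xs,ys],z)-c)@R*1000
    print(st[i],w[:,0].min().round(1),w[:,0].max().round(1),w[:,1].min().round(1),w[:,1].max().round(1))
E
```

```text
turn [ 0.     0.001 -0.004] shift [ 0.4  0.5 23.7] | [ 0.4995 -0.2994  0.0742] [ 0.   0.7 -1.3] 12.4 j6 3.0 t 56.0
[  184    34   267   265 54660] -28.1 107.2 -58.7 59.9
[ 503  292  137  108 5828] -118.4 -25.3 108.8 229.3
[ 538   40  102  172 5181] 24.5 108.6 112.0 171.5
[   0    0   88   96 5140] 83.4 125.0 -152.8 -100.6
[   0  338   92   62 3172] -118.7 -60.8 -224.3 -145.7
```

>>> {"method": "drive_tool", "body": {
  "plan": [
    [[0,0,-0.002,0.2,0.3,10,8],[0,0,-0.002,0.2,0.3,18,8],[0,0,-0.002,0.2,0.3,21,8],[0,0,-0.002,0.2,0.3,22,8],[0,0,-0.002,0.2,0.3,22,8],[0,0,-0.002,0.2,0.3,22,8]]
  ]
}}

```text
time_s: 56.65
position: [0.499, -0.2985, 0.0519]
orientation: [[-0.758, 0.652, -0.001], [0.652, 0.758, 0.0], [0.001, -0.0, -1.0]]
wrist_force: [-6.3, 4.1, 16.5]
opening: 0.0126
```

>>> {"method": "drive_tool", "body": {
  "plan": [
    [[0,0,0,0,0,-1.5,8],[0,0,0,0,0,-1.5,45],[0,0,0,0,0,-1.5,45],[0,0,0,0,0,-3,45],[0,0,0,0,0,-30,45],[0,0,0,0,0,-70,45],[0,0,0,-8,0,-120,45],[0,0,0,-20,0,-170,10],[0,0,0,-20,0,-200,3],[0,0,0,-20,0,-200,0]]
  ]
}}

```text
time_s: 57.65
position: [0.5167, -0.3136, 0.256]
orientation: [[-0.758, 0.652, 0.006], [0.652, 0.758, -0.005], [-0.008, 0.0, -1.0]]
wrist_force: [0.4, 0.1, -0.8]
opening: 0.0016
```

```bash
cat > lidnow.py <<'E'
from h import *
import sys
f=grab("wrist",sys.argv[1]);h=cv2.cvtColor(f["frame"],cv2.COLOR_RGB2HSV)
b=((h[...,1]<50)&(h[...,2]>130)).astype(np.uint8)
n,l,st,ce=cv2.connectedComponentsWithStats(b);u,v=w2p(f,[.4983-.02,-.2974-.05,.042])[0].astype(int)
for i in range(1,n):
    if st[i,4]<3000: continue
    c=max(cv2.findContours((l==i).astype(np.uint8),cv2.RETR_EXTERNAL,cv2.CHAIN_APPROX_NONE)[0],key=len)
    r=cv2.minAreaRect(p2w(f,c.reshape(-1,2),float(sys.argv[2]))[:,:2].astype(np.float32)*1000)
    if np.linalg.norm(np.array(r[0])-[498,-297])<40: print("lid",np.round(r[0],1),np.round(r[1],1),round(r[2],1))
a=np.radians(49.4);X=np.array([np.cos(a),np.sin(a)]);Y=np.array([-X[1],X[0]]);O=np.array([.4983,-.2974])
for i,j in((-1,1),(1,-1),(-1,-1),(1,1)):
    print(i,j,end=" ");delta([*(O+X*i*.046+Y*j*.091),.07],-40.6)
E
python3 lidnow.py wr26 .0425
```

```text
lid [ 497.2 -296.4] [120.1 208.2] 49.3
-1 1 turn [ 0.     0.004 -0.002] shift [114.9 -45.8 182.6] | [ 0.5157 -0.3128  0.2531] [-0.  -0.3 -0.4] 0.0 j6 3.0 t 57.7
1 -1 turn [ 0.     0.004 -0.002] shift [-66.9  46.5 183.4] | [ 0.5157 -0.3128  0.2531] [-0.  -0.3 -0.4] 0.0 j6 3.0 t 57.7
-1 -1 turn [ 0.     0.004 -0.002] shift [-67.1 -45.5 183.4] | [ 0.5157 -0.3128  0.2531] [-0.  -0.3 -0.4] 0.0 j6 3.0 t 57.7
1 1 turn [ 0.     0.004 -0.002] shift [115.1  46.2 182.7] | [ 0.5157 -0.3128  0.2531] [-0.  -0.3 -0.4] 0.0 j6 3.0 t 57.7
```

>>> {"method": "drive_tool", "body": {
  "plan": [
    [[0,0,0,35,-14,40,0],[0,0,0,70,-28,85,0],[0,0,0,100,-40,130,0],[0,0,0,115,-46,165,0],[0,0,0,115,-46,190,0],[0,0,0,115,-46,190,0],[0,0,0,115,-46,190,0],[0,0,0,115,-46,190,0]]
  ]
}}

```text
time_s: 58.5
position: [0.3987, -0.2728, 0.0623]
orientation: [[-0.758, 0.652, 0.002], [0.652, 0.758, -0.002], [-0.002, -0.0, -1.0]]
wrist_force: [-0.2, 0.4, 0.4]
opening: -0.0001
```

```bash
python3 - <<'E'
from h import *
a=np.radians(49.4);X=np.array([np.cos(a),np.sin(a)]);Y=np.array([-X[1],X[0]]);O=np.array([.4979,-.2970])
delta([*(O-X*.046+Y*.091),.0425],-40.6)
E
```

```text
turn [-0.     0.002 -0.002] shift [ 0.   0.2 19.8] | [ 0.3987 -0.2728  0.0623] [-0.2  0.4  0.4] -0.1 j6 -2.0 t 58.5
```

>>> {"method": "drive_tool", "body": {
  "plan": [
    [[0,0,0,0,0,12,0],[0,0,0,0,0,17,0],[0,0,0,0,0,19,0],[0,0,0,0,0,20,0],[0,0,0,0,0,21,0],[0,0,0,0,0,22,0],[0,0,0,0,0,23,0],[0,0,0,0,0,23,0]]
  ]
}}

```text
time_s: 59.3
position: [0.3979, -0.2723, 0.0393]
orientation: [[-0.758, 0.652, 0.001], [0.652, 0.758, -0.001], [-0.001, -0.0, -1.0]]
wrist_force: [-3.2, 1.2, 10.3]
opening: -0.0002
```

>>> {"method": "drive_tool", "body": {
  "plan": [
    [[0,0,0,0,0,1,0],[0,0,0,0,0,2,0],[0,0,0,0,0,2,0]]
  ]
}}

```text
time_s: 59.6
position: [0.398, -0.2723, 0.0382]
orientation: [[-0.758, 0.652, 0.001], [0.652, 0.758, -0.001], [-0.002, -0.0, -1.0]]
wrist_force: [-6.6, 4.2, 26.3]
opening: -0.0003
```

>>> {"method": "drive_tool", "body": {
  "plan": [
    [[0,0,0,0,0,-25,0],[0,0,0,0,0,-60,0],[0,0,0,-42,22,-70,0],[0,0,0,-87,45,-70,0],[0,0,0,-132,68,-70,0],[0,0,0,-175,90,-60,0],[0,0,0,-182,92,-30,0],[0,0,0,-182,92,-22,0],[0,0,0,-182,92,-22,0],[0,0,0,-182,92,-22,0]]
  ]
}}

```text
time_s: 60.6
position: [0.5948, -0.3207, 0.0591]
orientation: [[-0.758, 0.652, 0.0], [0.652, 0.758, -0.0], [-0.0, -0.0, -1.0]]
wrist_force: [-0.5, -0.4, -0.2]
opening: 0.0002
```

```bash
python3 - <<'E'
from h import *
a=np.radians(49.4);X=np.array([np.cos(a),np.sin(a)]);Y=np.array([-X[1],X[0]]);O=np.array([.4979,-.2970])
delta([*(O+X*.046-Y*.091),.0425],-40.6)
E
```

```text
turn [-0.     0.    -0.002] shift [-2.   1.  16.6] | [ 0.5948 -0.3207  0.0591] [-0.5 -0.4 -0.2] 0.2 j6 6.0 t 60.6
```

>>> {"method": "drive_tool", "body": {
  "plan": [
    [[0,0,0,-2,0,8,0],[0,0,0,-2,0,14,0],[0,0,0,-2,0,17,0],[0,0,0,-2,0,18.5,0],[0,0,0,-2,0,20,0],[0,0,0,-2,0,21,0],[0,0,0,-2,0,22,0],[0,0,0,-2,0,22,0]]
  ]
}}

```text
time_s: 61.4
position: [0.597, -0.3223, 0.0384]
orientation: [[-0.758, 0.652, 0.001], [0.652, 0.758, -0.001], [-0.002, -0.0, -1.0]]
wrist_force: [-5.9, 3.6, 19.2]
opening: 0.0001
```

>>> {"method": "drive_tool", "body": {
  "plan": [
    [[0,0,0,0,0,1,0],[0,0,0,0,0,2,0],[0,0,0,0,0,2,0]]
  ]
}}

```text
time_s: 61.7
position: [0.5971, -0.3224, 0.0382]
orientation: [[-0.758, 0.652, 0.002], [0.652, 0.758, -0.002], [-0.002, -0.0, -1.0]]
wrist_force: [-10.5, 5.9, 35.1]
opening: -0.0003
```

>>> {"method": "drive_tool", "body": {
  "plan": [
    [[0,0,0,0,0,-20,0],[0,0,0,0,-10,-30,0],[0,0,0,0,-50,-30,0],[0,0,0,0,-91,-30,0],[0,0,0,0,-91,-22,0],[0,0,0,0,-91,-22,0]]
  ]
}}

```text
time_s: 62.3
position: [0.5359, -0.3917, 0.0549]
orientation: [[-0.757, 0.654, -0.001], [0.654, 0.757, 0.001], [0.002, 0.0, -1.0]]
wrist_force: [0.4, 0.2, -0.3]
opening: 0.0002
```

```bash
python3 - <<'E'
from h import *
a=np.radians(49.4);X=np.array([np.cos(a),np.sin(a)]);Y=np.array([-X[1],X[0]]);O=np.array([.4979,-.2970])
delta([*(O-X*.046-Y*.091),.0425],-40.6)
E
```

```text
turn [ 0.    -0.002 -0.004] shift [-0.5  1.2 12.4] | [ 0.5359 -0.3917  0.0549] [ 0.4  0.2 -0.3] 0.2 j6 -2.0 t 62.3
```

>>> {"method": "drive_tool", "body": {
  "plan": [
    [[0,0,0,0,1,5,0],[0,0,0,0,1,10,0],[0,0,0,0,1,14,0],[0,0,0,0,1,16,0],[0,0,0,0,1,18,0],[0,0,0,0,1,19,0],[0,0,0,0,1,20,0],[0,0,0,0,1,20,0]]
  ]
}}

```text
time_s: 63.1
position: [0.5388, -0.3896, 0.0381]
orientation: [[-0.759, 0.651, 0.001], [0.651, 0.759, -0.0], [-0.001, 0.0, -1.0]]
wrist_force: [-6.5, 5.8, 22.2]
opening: -0.0002
```

>>> {"method": "drive_tool", "body": {
  "plan": [
    [[0,0,0,0,0,1,0],[0,0,0,0,0,1,0]]
  ]
}}

```text
time_s: 63.3
position: [0.5388, -0.3896, 0.0381]
orientation: [[-0.759, 0.651, 0.001], [0.651, 0.759, -0.001], [-0.001, 0.0, -1.0]]
wrist_force: [-7.7, 7.4, 31.0]
opening: -0.0004
```

>>> {"method": "drive_tool", "body": {
  "plan": [
    [[0,0,0,0,0,-25,0],[0,0,0,0,0,-65,0],[0,0,0,45,22,-70,0],[0,0,0,90,45,-70,0],[0,0,0,135,68,-70,0],[0,0,0,175,88,-65,0],[0,0,0,182,92,-40,0],[0,0,0,182,92,-25,0],[0,0,0,182,92,-22,0],[0,0,0,182,92,-22,0]]
  ]
}}

```text
time_s: 64.3
position: [0.4603, -0.2016, 0.0569]
orientation: [[-0.758, 0.652, -0.001], [0.652, 0.758, 0.0], [0.001, -0.0, -1.0]]
wrist_force: [0.3, -0.3, 0.5]
opening: 0.0003
```

```bash
python3 - <<'E'
from h import *
a=np.radians(49.4);X=np.array([np.cos(a),np.sin(a)]);Y=np.array([-X[1],X[0]]);O=np.array([.4979,-.2970])
delta([*(O+X*.046+Y*.091),.0425],-40.6)
E
```

```text
turn [-0.    -0.001 -0.001] shift [ 0.4 -2.  14.4] | [ 0.4603 -0.2016  0.0569] [ 0.3 -0.3  0.5] 0.3 j6 9.0 t 64.3
```

>>> {"method": "drive_tool", "body": {
  "plan": [
    [[0,0,0,0,-1.5,6,0],[0,0,0,0,-1.5,12,0],[0,0,0,0,-1.5,15,0],[0,0,0,0,-1.5,17,0],[0,0,0,0,-1.5,19,0],[0,0,0,0,-1.5,20,0],[0,0,0,0,-1.5,21,0],[0,0,0,0,-1.5,21,0]]
  ]
}}

```text
time_s: 65.1
position: [0.4594, -0.2033, 0.0379]
orientation: [[-0.758, 0.652, 0.001], [0.652, 0.758, -0.001], [-0.001, -0.0, -1.0]]
wrist_force: [-8.4, 4.7, 30.2]
opening: -0.0001
```

>>> {"method": "drive_tool", "body": {
  "plan": [
    [[0,0,0,0,0,1,0],[0,0,0,0,0,2,0],[0,0,0,0,0,2,0]]
  ]
}}

```text
time_s: 65.4
position: [0.4595, -0.2033, 0.0377]
orientation: [[-0.758, 0.652, 0.001], [0.652, 0.758, -0.001], [-0.002, -0.0, -1.0]]
wrist_force: [-15.7, 9.4, 59.0]
opening: 0.0002
```

>>> {"method": "drive_tool", "body": {
  "plan": [
    [[0,0,0,0,0,-25,0],[0,0,0,0,0,-65,0],[0,0,0,-30,-15,-105,0],[0,0,0,-65,-30,-145,0],[0,0,0,-105,-45,-185,0],[0,0,0,-115,-46,-215,0],[0,0,0,-115,-46,-215,0],[0,0,0,-115,-46,-215,0]]
  ]
}}

```text
time_s: 66.2
position: [0.5167, -0.3135, 0.2492]
orientation: [[-0.758, 0.653, 0.001], [0.653, 0.758, -0.001], [-0.001, 0.0, -1.0]]
wrist_force: [-0.5, -0.4, -1.0]
opening: -0.0003
```

```bash
python3 lidnow.py wr27 .0385; python3 - <<'E'
from h import *
f=grab("top","top27")
g=load("top0")
for n,(u,v,r) in {"cup":(277,146,16),"bottle":(397,150,18)}.items():
    d=cv2.absdiff(f["frame"][v-r:v+r,u-r:u+r],g["frame"][v-r:v+r,u-r:u+r]);print(n,"changed px mean",d.mean().round(1))
E
```

```text
lid [ 496.6 -295.9] [120.1 208.9] 49.2
-1 1 turn [ 0.    -0.001 -0.002] shift [113.9 -46.2 178.3] | [ 0.5159 -0.3126  0.2481] [ 0.5  0.3 -0.2] -0.1 j6 3.0 t 66.2
1 -1 turn [ 0.    -0.001 -0.002] shift [-67.9  46.2 178. ] | [ 0.5159 -0.3126  0.2481] [ 0.5  0.3 -0.2] -0.1 j6 3.0 t 66.2
-1 -1 turn [ 0.    -0.001 -0.002] shift [-68.1 -45.8 178. ] | [ 0.5159 -0.3126  0.2481] [ 0.5  0.3 -0.2] -0.1 j6 3.0 t 66.2
1 1 turn [ 0.    -0.001 -0.002] shift [114.1  45.8 178.3] | [ 0.5159 -0.3126  0.2481] [ 0.5  0.3 -0.2] -0.1 j6 3.0 t 66.2
cup changed px mean 20.3
bottle changed px mean 19.4
```

```bash
python3 -c "
from bench import workorder;print(workorder.close_job())"
```

```text
the job is handed in; nothing more can be done
None
```

I carried out every step and handed the job in at about 66 s. The interface gave no verdict.

**Squaring:** All three coupons were slid against the fence and stop blocks by touch. The picture afterwards showed all three squared up together.

**Slip:** On the first lift from a corner, the right-hand coupon came out of the grip and ended up on the desk beside the plate. It was either gripped too high or knocked aside. I picked it up from there and gripped the other two lower, and they held.

**Box:** The picture before closing showed each coupon flat inside the ribs of its own pocket.

**Lid:** I put it back and pressed near left, far right, near right and far left in that order. Each corner stopped hard at a fingertip height of about 38 mm, which matches the sealed height of 38.5 mm. The forces at the stops were 26, 35, 31 and 59 N. The last camera measurement put the lid centre about 2 mm from the box centre and in line with it. The arm was clear of everything.

**Not confirmed:** My check that the cup and bottle had not moved was inconclusive. The top picture differed from the first one around both (mean pixel change about 20). The arm or its shadow could explain that, and I never drove the arm near either one. I looked at 16 pictures, two over the budget of 14.

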